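# Tip a stack of breakfast boards into the caddy under the riser shelf

### The arm

A 6-joint arm with a two-finger parallel gripper is mounted at the origin on the work surface. World frame = base frame: x ahead of the robot, y to its left, z up, the work surface at z = 0. Lengths are in m, angles in rad, forces in N, time in s.
With the tool pointing down it reaches from about 0.35 to 0.775 m from the base axis. Payload 5.5 kg.
Tool frame: the origin (TCP) lies at the very end of the fingers, on their centre line; the grasp point (between the pads) lies 19 mm behind it; z points along the fingers, y is the line along which they close (so a half turn about z gives the same grasp; the last joint's range is limited). The gripper opens to 85 mm and grips with 20 to 120 N. Pads are 22 mm wide; open, the fingers measure 114 mm over their backs; the gripper's body (76 mm by 85 mm) begins 54 mm behind the grasp point. The pads swing forward as they close: fully open they stand 13 mm farther back than shut.
Start: joints at [1.178, 0.313, 0.046, 1.304, 0, 1.431], TCP at [0.144, 0.557, 0.231] pointing down, gripper open.
Joint ranges: [-2.76, 2.76], [-0.86, 1.69], [-1.03, 1.26], [-2.2, 2.34], [-1.47, 1.5], [-3.14, 3.14]. Speed limits (rad/s): [2.57, 2.57, 3.14, 3.14, 3.14, 3.14].

### API

Orientations are given as a unit quaternion [w, x, y, z].
In Python, from workcell import env, cams, ticket, spotter gives the robot as it stands.
- The arm moves only by the tool jog_arm, never from a script. Its argument "increments" is a list that holds one entry, the list of rows, each a list of 7 numbers: the shift along the tool's x, y, z in units of 0.25 m (1.0 is 0.25 m), then the turn, a rotation vector about the tool's x, y, z in units of 180 degrees (1.0 is 180 degrees), then the closure in counts, from 0 (fully open) to 255 (shut). A call has 1 to 20 rows; each row shifts and turns the commanded pose from where the row before left it, along the tool's axes as they then stand; what a row does not reach is not made up. A row lasts 1/10 s, in which the tool goes at most 50 mm and 8.59 degrees, less where a joint would pass 70% of its speed; a pose out of reach is approached as far as the arm can. A call with a number of a shift or a turn outside -1 to 1 is refused whole. A call with a gripper value outside its range is refused whole. The fingers move at their own pace and stop on an object; "force" is the grip in N (left out, the last holds). Time passes only in rows, so rows that do not move let the fingers close. It gives the time, the measured TCP pose, the force, the opening and the grip force at its end, in the units of the state.
- env.get_state(): the state, without advancing time (a new reading comes with each control period).
- cams.read_camera(name): name is "scene" or "top" or "wrist"; returns a dict with "pixels" (480x640x3 uint8, red, green, blue), "fx", "fy", "cx", "cy" (pixels), "k1" (the pictures are not rectified: a ray, as slopes to the right and down, at radius r is drawn at 1 + k1 r^2 times it, then the intrinsics apply), "xyz" and "attitude" of the camera in the world; the wrist camera has in their place "mount" (4x4, takes a point from camera to tool coordinates, whose origin is the TCP and whose axes are the flange's). Camera axes: x right, y down, z forward; pixel columns grow to the right and rows downward; lengths in m; the calibration is good to about 2 mm. A picture is of the moment at which its call begins: read the wrist's pose just before it. There is no depth.
- ticket.hand_in(): hands the job in; it is judged then, once.
Trained networks look in the newest picture that a camera, given by its name, has taken for a name from the list of things; names that differ only in an ending like _2 or _b are one class to them, and where a whole thing is asked for, a point or a joint stands for the part that bears it (a point fixed in the world has none). Each returns a list of dicts, best first, with "conf" (0 to 1); they miss things now and then, are a little off and sometimes report something else, mostly with a low value. They report only what shows in the picture. A call takes as long as a camera call. They do not tell look-alikes from the thing itself.
- spotter.find_in(target, camera): "uv" ([column, row] in pixels, amid what is visible of it).
- spotter.cut_out(target, camera): "region" (480x640 bool, what is visible of it) and "uv" ([column, row] in pixels, amid what is visible of it).
- spotter.landmark_of(target, camera): "uv" ([column, row] in pixels: a listed point, or the origin of a listed thing).
The state is a dict: "clock": time; "joint_pos": joint angles; "qvel": joint speeds; "tau": joint torques, N m; "tcp_pos": TCP position; "orientation": TCP orientation; "wrist_force": force on the tool from outside, world axes, zero at the start; "ft_torque": the same for the moment, N m; "finger_gap": finger opening in m; "grip_force": force on a finger pad.
Only numpy, scipy, OpenCV 4.12 (cv2) and the standard library are available. Lean on these libraries where they do the work, as an engineer would, in place of code of your own. Each camera call takes 0.05 s, during which the arm holds its last target. There are 200 camera calls.

### The job

The four small wooden boards stand unevenly in the drying rack, and the stoneware caddy is too snug for an uneven stack. Take them out of the drying rack together as one stack, still standing on their long edges, and put them in the caddy that stands half under the riser shelf: tip them in with the end that goes under the shelf first, then lay the other end down until all four stand level and fully home on the caddy's floor. Do not knock the shelf, and leave the two mills and the flask as they stand.

Things in the scene. Friction and masses are not known exactly. Their poses are not given: they have to be found in the camera images.
- caddy: snug open-topped stoneware box, fixed to the counter; 147 x 47 mm outside, 46 mm high, walls and floor 6 mm, so inside it is 135 mm long (its x axis), 35 mm wide (y) and 40 mm deep. Origin: centre of its underside, on the counter. Its +x end lies under the riser shelf, its -x end is in the open towards the robot.
- riser: plywood riser shelf, fixed to the counter; deck 130 mm deep (x) x 300 mm wide (y), 15 mm thick, underside 128 mm and top 143 mm above the counter, on a 15 mm side panel at each end in y; open at the front and back. Origin: on the counter, under the middle of the deck's front edge; x points back under the deck. The caddy is parallel to it; the front edge crosses over the caddy 10 to 18 mm on the +x side of the caddy's middle.
- rack: low drying rack, fixed: wooden base 170 (x) x 74 mm, 10 mm thick, two steel rails along x with 34 mm between them, tops 41 mm above the counter. The boards stand between the rails, long edges along x, and can slide along x. An upright end stop closes the +x end: its face is 75 mm from the rack's middle, its top 54 mm above the counter; the -x end is open. Origin: centre of the underside.
- end_a (a point): on the second board (board1): the +x end of its lower long edge, in the middle of its thickness. Board axes.
- end_b (a point): on the second board (board1): the -x end of its lower long edge, in the middle of its thickness.
- mill_oak: wooden mill, 54 mm diameter, 155 mm tall, loose on the riser's deck. Origin: centre of its underside.
- mill_black: black mill of the same shape, loose on the riser's deck. Origin: centre of its underside.
- flask: cream stoneware flask with a cork, 72 mm diameter, 157 mm tall, loose on the counter. Origin: centre of its underside.
- board0_c (a point): oak board, loose, 130 mm long (x), 8 mm thick (y), 90 mm tall (z), about 65 g, standing on a long edge face to face with its neighbours; the ends start unevenly staggered, 4 to 22 mm short of the rack's end stop (the stack of four is 32 mm thick, built up in the boards' +y direction from board0 to board3). The point is the centre of the board.
- board1_c (a point): identical oak board, number 1 in the stack, loose, 130 mm long (x), 8 mm thick (y), 90 mm tall (z), about 65 g, standing on a long edge face to face with its neighbours; the ends start unevenly staggered, 4 to 22 mm short of the rack's end stop (the stack of four is 32 mm thick, built up in the boards' +y direction from board0 to board3). The point is the centre of the board.
- board2_c (a point): identical oak board, number 2 in the stack, loose, 130 mm long (x), 8 mm thick (y), 90 mm tall (z), about 65 g, standing on a long edge face to face with its neighbours; the ends start unevenly staggered, 4 to 22 mm short of the rack's end stop (the stack of four is 32 mm thick, built up in the boards' +y direction from board0 to board3). The point is the centre of the board.
- board3_c (a point): identical oak board, number 3 in the stack, loose, 130 mm long (x), 8 mm thick (y), 90 mm tall (z), about 65 g, standing on a long edge face to face with its neighbours; the ends start unevenly staggered, 4 to 22 mm short of the rack's end stop (the stack of four is 32 mm thick, built up in the boards' +y direction from board0 to board3). The point is the centre of the board.
Not all that is in view belongs to the job. Leave any blue look-alike of the part that bears board2_c alone.

How it is judged:
By the outcome, as a careful person would: the job done as asked, in the order asked, and still so for the second after the job is handed in, with the robot touching nothing.
It also fails if it takes over 72 s, if anything falls off the work surface, if the arm or the gripper's body presses on something with over 40 N, if the wrist force passes 120 N, or if a joint passes its speed limit or range.

## Working session

There is one attempt and no reset: what is moved stays moved. The work goes in short steps, Python scripts to look and compute and a tool call to move; the robot and the scene stay as the last step left them, time stands still between calls to the robot, and variables do not carry over. Pictures are saved under pics/ and viewed, at most 10 in all, crops included, and the job is handed in when it is done.

Besides the shell and the picture viewer there is one more tool, called after "Request:" by a JSON object that holds its "api" and its "payload", one argument or row to a line. jog_arm: Moves the arm, as the interface text tells. Shifts and turns lie within -1 to 1; 1 stands for 0.25 m of shift or 180 degrees of turn. Its arguments: {"type":"object","properties":{"increments":{"type":"array"},"force":{"type":"number"}},"required":["increments"]}

```bash
mkdir -p pics; ls; cat > h.py <<'E'
import numpy as np, cv2
from scipy.spatial.transform import Rotation as R
from workcell import env, cams, ticket, spotter
def q2R(q): return R.from_quat([q[1],q[2],q[3],q[0]])
def cam(name):
    s=env.get_state(); c=cams.read_camera(name)
    if 'mount' in c:
        M=np.array(c['mount']); T=np.eye(4); T[:3,:3]=q2R(s['orientation']).as_matrix(); T[:3,3]=s['tcp_pos']
        P=T@M; c['R']=P[:3,:3]; c['p']=P[:3,3]
    else:
        a=np.array(c['attitude']); c['R']=q2R(a).as_matrix() if a.size==4 else a.reshape(3,3); c['p']=np.array(c['xyz'])
    return c
def ray(c,uv):
    K=np.array([[c['fx'],0,c['cx']],[0,c['fy'],c['cy']],[0,0,1.]])
    d=cv2.undistortPoints(np.array([[uv]],float),K,np.array([c['k1'],0,0,0.]))[0,0]
    v=c['R']@np.array([d[0],d[1],1]); return c['p'],v/np.linalg.norm(v)
def onz(c,uv,z):
    p,v=ray(c,uv); return p+v*(z-p[2])/v[2]
def proj(c,X):
    x=c['R'].T@(np.array(X)-c['p']); a=x[:2]/x[2]; a=a*(1+c['k1']*(a@a)); return np.array([c['fx']*a[0]+c['cx'],c['fy']*a[1]+c['cy']])
def tri(c1,u1,c2,u2):
    A=[];b=[]
    p,v=ray(c1,u1); q,w=ray(c2,u2)
    A1=np.eye(3)-np.outer(v,v); A2=np.eye(3)-np.outer(w,w)
    return np.linalg.solve(A1+A2,A1@p+A2@q)
def save(c,n,crop=None,s=1):
    im=c['pixels'][:,:,::-1]
    if crop: im=im[crop[1]:crop[3],crop[0]:crop[2]]
    cv2.imwrite('pics/'+n+'.png',cv2.resize(im,None,fx=s,fy=s,interpolation=cv2.INTER_CUBIC))
E
python3 - <<'E'
from h import *
np.set_printoptions(precision=4,suppress=True)
s=env.get_state(); print(s['tcp_pos'],s['orientation'],s['clock'])
cs={}
for n in ['scene','top','wrist']:
    c=cs[n]=cam(n); print(n,c['fx'],c['k1'],c['p'],c['R'].ravel())
    for t in ['caddy','riser','rack','end_a','end_b','mill_oak','mill_black','flask','board0_c','board1_c','board2_c','board3_c']:
        print(n,t,[(np.round(d['uv'],1).tolist(),round(d['conf'],2)) for d in spotter.landmark_of(t,n)[:3]])
a=np.vstack([cs['scene']['pixels'],cs['top']['pixels']])[:,:,::-1]
save(cs['scene'],'s0'); save(cs['top'],'t0'); 
E
```

```text
pics
[0.1436 0.5563 0.2304] [-0.0002  0.1261  0.992  -0.0009] 0.0
scene 574.1797661202982 -0.07136431093324236 [ 1.0436 -0.6651  1.0699] [ 0.8195  0.4395 -0.3678  0.5731 -0.6322  0.5214 -0.0033 -0.6381 -0.77  ]
scene caddy [([356.2, 205.5], 0.75), ([235.2, 344.5], 0.61)]
scene riser []
scene rack [([232.5, 348.9], 0.68)]
scene end_a [([250.3, 365.5], 0.57)]
scene end_b [([250.3, 365.5], 0.57)]
scene mill_oak [([399.6, 215.8], 0.8)]
scene mill_black [([411.3, 149.5], 0.79), ([359.1, 208.9], 0.31)]
scene flask [([366.7, 300.3], 0.74)]
scene board0_c [([222.0, 338.0], 0.85)]
scene board1_c [([407.6, 150.8], 0.38)]
scene board2_c [([175.2, 396.3], 0.81), ([294.0, 294.9], 0.62)]
scene board3_c []
top 591.1873868131989 0.03940047400240479 [ 0.4398 -0.0167  1.2789] [-0.0198 -0.9911  0.1317 -0.9998  0.0208  0.0068 -0.0095 -0.1316 -0.9913]
top caddy [([204.0, 261.3], 0.92), ([434.3, 258.7], 0.43)]
top riser [([214.3, 249.8], 0.68)]
top rack [([431.7, 255.9], 0.83)]
top end_a [([431.8, 288.2], 0.76), ([204.3, 260.8], 0.7), ([436.1, 258.7], 0.32)]
top end_b [([431.8, 288.2], 0.76), ([204.3, 260.8], 0.7), ([436.1, 258.7], 0.32)]
top mill_oak [([237.3, 175.1], 0.97)]
top mill_black [([137.2, 221.9], 0.86), ([310.1, 181.9], 0.55)]
top flask [([309.8, 185.8], 0.74)]
top board0_c []
top board1_c [([238.1, 177.5], 0.27)]
top board2_c [([362.3, 234.5], 0.65), ([511.1, 256.8], 0.6)]
top board3_c [([433.5, 260.3], 0.56)]
wrist 348.02428106224863 0.01552382584149663 [0.0672 0.5759 0.3737] [ 0.2486  0.9219  0.2971  0.9686 -0.2368 -0.0759  0.0004  0.3066 -0.9518]
wrist caddy []
wrist riser []
wrist rack []
wrist end_a []
wrist end_b []
wrist mill_oak []
wrist mill_black []
wrist flask []
wrist board0_c []
wrist board1_c []
wrist board2_c []
wrist board3_c []
```

View pics/s0.png

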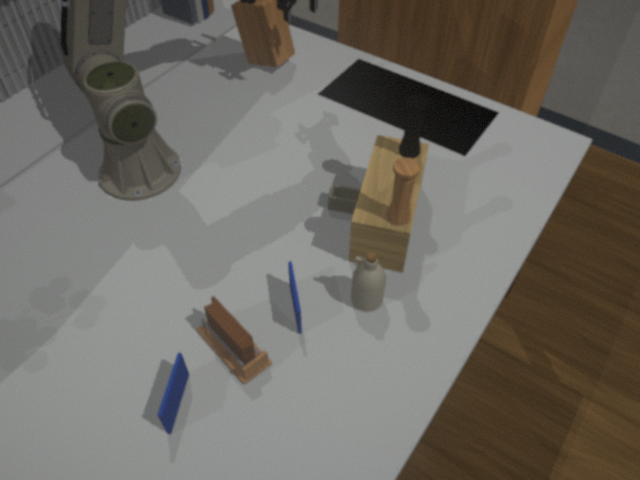

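View pics/t0.png

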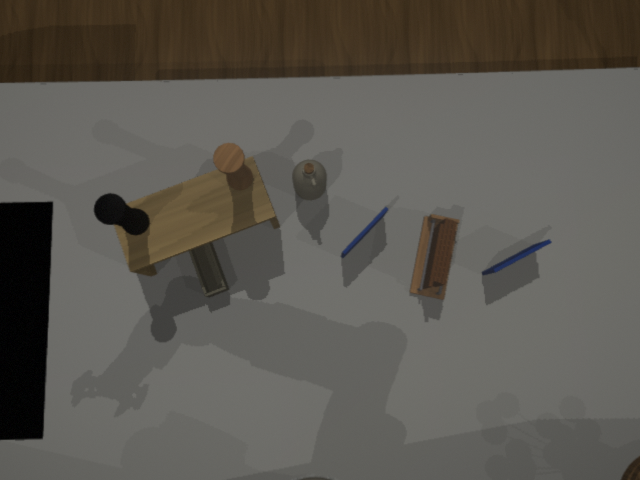

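The scene view shows the brown stack in the rack at about (230,333), with the rack's end stop at about (258,362). The caddy is at about (345,200), half under the riser. In the top view the stack is at (437,248) and the caddy at (208,268).

What could be taken for the stack: the oak stack at scene (230,333), and the blue boards at (295,297) and (173,392). The task says to leave the blue ones, so I choose the brown stack in the rack and will check it in a close crop.

```bash
python3 - <<'E'
from h import *
np.set_printoptions(precision=4,suppress=True)
t=cam('top'); s=cam('scene')
a=cv2.resize(t['pixels'][200:310,390:480],None,fx=4.4,fy=4.4,interpolation=cv2.INTER_CUBIC)
b=cv2.resize(s['pixels'][290:390,185:280],None,fx=4.2,fy=4.84,interpolation=cv2.INTER_CUBIC)
c=np.clip(np.hstack([a,b[:484]]).astype(float)*1.6,0,255).astype(np.uint8); print(c.shape)
cv2.imwrite('pics/c0.png',c[:,:,::-1])
print('rack pts z.01', onz(t,(411,293),.01),onz(t,(441,297),.01),onz(t,(428,215),.01),onz(t,(459,219),.01))
print('caddy -x top corners',onz(t,(207,296),.046),onz(t,(227,290),.046))
print('riser front', onz(t,(131,271),.143),onz(t,(275,217),.143),onz(t,(258,162),.143))
for n,uvt,z in [('flask',(310,186),0)]: print(n,onz(t,uvt,z))
print('oak',tri(t,(237.3,175.1),s,(399.6,215.8)))
print('caddy',onz(t,(204,261.3),0),onz(s,(356.2,205.5),0)); print('rack',onz(t,(431.7,255.9),0),onz(s,(232.5,348.9),0))
E
```

```text
(484, 795, 3)
rack pts z.01 [ 0.4804 -0.217   0.01  ] [ 0.4708 -0.2801  0.01  ] [ 0.648  -0.2608  0.01  ] [ 0.6378 -0.3271  0.01  ]
caddy -x top corners [0.4816 0.2117 0.046 ] [0.4931 0.1702 0.046 ]
riser front [0.5293 0.3397 0.143 ] [0.6287 0.062  0.143 ] [0.7391 0.0942 0.143 ]
flask [ 0.7201 -0.0062  0.    ]
oak [0.7126 0.1342 0.1412]
caddy [0.5583 0.2271 0.    ] [0.5522 0.2215 0.    ]
rack [ 0.5598 -0.2666  0.    ] [ 0.5596 -0.277   0.    ]
```

View pics/c0.png

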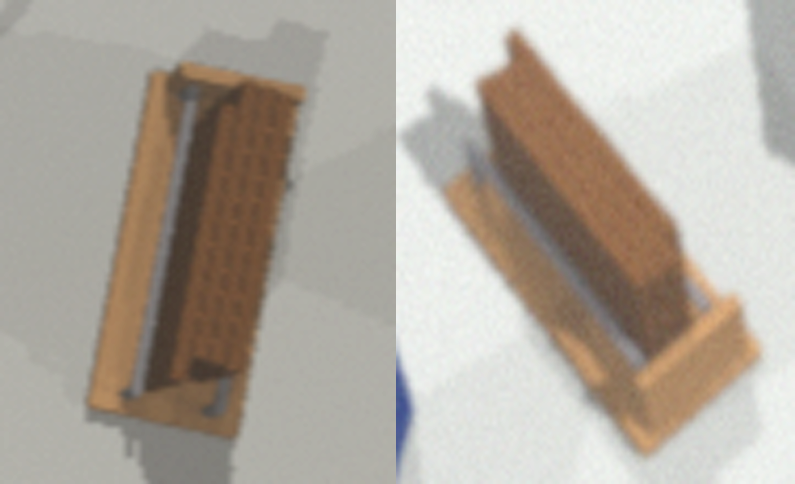

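The crop confirms it: a brown stack of four boards stands in the rack, with their -x ends staggered and the end stop at the far (+x) end. Next I move the wrist camera over the rack.

Request:
{"api": "jog_arm", "payload": {
  "increments": [
    [[-0.1427, -0.1103, 0, 0, 0, 0, 255], [-0.1427, -0.1103, 0, 0, 0, 0, 255], [-0.1427, -0.1103, 0, 0, 0, 0, 255], [-0.1427, -0.1103, 0, 0, 0, 0, 255], [-0.1427, -0.1103, 0, 0, 0, 0, 255], [-0.1427, -0.1103, 0, 0, 0, 0, 255], [-0.1427, -0.1103, 0, 0, 0, 0, 255], [-0.1427, -0.1103, 0, 0, 0, 0, 255], [-0.1427, -0.1103, 0, 0, 0, 0, 255], [-0.1427, -0.1103, 0, 0, 0, 0, 255], [-0.058, -0.168, 0, 0, 0, 0, 255], [-0.058, -0.168, 0, 0, 0, 0, 255], [-0.058, -0.168, 0, 0, 0, 0, 255], [-0.058, -0.168, 0, 0, 0, 0, 255], [-0.058, -0.168, 0, 0, 0, 0, 255], [-0.058, -0.168, 0, 0, 0, 0, 255], [-0.058, -0.168, 0, 0, 0, 0, 255], [-0.058, -0.168, 0, 0, 0, 0, 255], [-0.058, -0.168, 0, 0, 0, 0, 255], [-0.058, -0.168, 0, 0, 0, 0, 255]]
  ]
}}

```text
clock: 4.05
tcp_pos: [0.4555, -0.2443, 0.2314]
orientation: [0.0, 0.126, 0.992, -0.0]
wrist_force: [2.1, 1.4, 1.0]
finger_gap: -0.0
grip_force: 0.0
```

View wrist.

```bash
python3 - <<'E'
from h import *
c=cam('wrist'); im=np.clip(c['pixels'].astype(float)*1.5,0,255).astype(np.uint8)
np.save('w1.npy',{k:c[k] for k in c},allow_pickle=True)
cv2.imwrite('pics/w1.png',cv2.resize(im[:,:,::-1],None,fx=1.25,fy=1.25,interpolation=cv2.INTER_CUBIC))
E
```

```text
(no output)
```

View pics/w1.png

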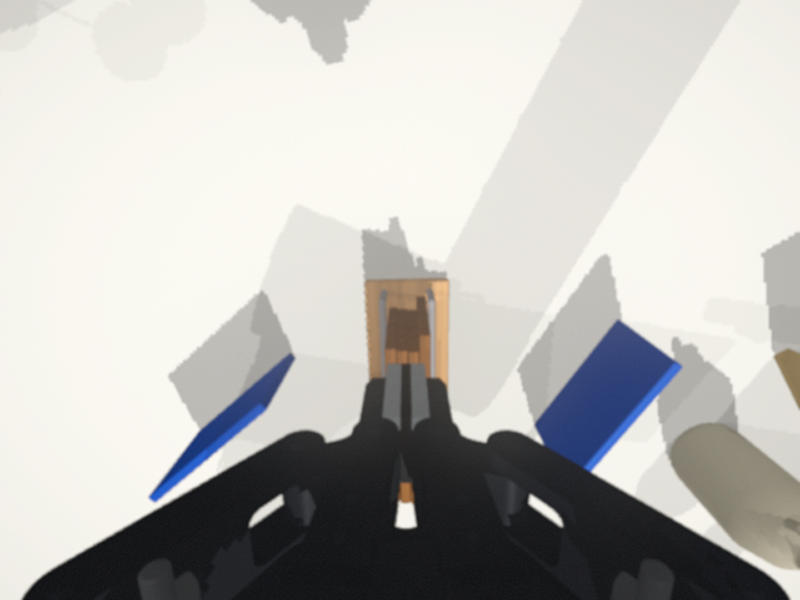

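The wrist view, where image down is forward, shows the -x end of the rack: base corners at (364,280) and (449,279), board tops at about (405,360), and the fingers centred at about (407,365).

```bash
python3 - <<'E'
from h import *
np.set_printoptions(precision=4,suppress=True)
c=np.load('w1.npy',allow_pickle=True).item()
f=lambda u,v,z: onz(c,(u/1.25,v/1.25),z)
for n,u,v,z in [('cornL',364.5,280,.01),('cornR',449,279,.01),('edgeL',370.5,375,.01),('edgeR',447.5,378,.01),('railL',384,292,.041),('railR',431.5,291,.041),('bL',386,350,.1),('bR',430,363,.1)]: print(n,f(u,v,z))
# subpixel edges of base end: gray rows
p=c['p'];print(p)
t=cam('top')
g=cv2.cvtColor(t['pixels'],cv2.COLOR_RGB2GRAY)
hsv=cv2.cvtColor(t['pixels'],cv2.COLOR_RGB2HSV)
m=((hsv[:,:,1]>70)&(hsv[:,:,0]<25)).astype(np.uint8); m[:190]=0;m[320:]=0;m[:,:390]=0;m[:,490:]=0
k=max(cv2.findContours(m,0,2)[0],key=cv2.contourArea)[:,0,:]
# left edge of base & bottom edge
L=np.array([[k[k[:,1]==r][:,0].min(),r] for r in range(228,286)],float)-[0.5,0]
A=np.polyfit(L[:,1],L[:,0],1); a,b=[onz(t,(np.polyval(A,r),r),.01) for r in (225,288)]
print('base +y edge',a,b,'yaw',np.degrees(np.arctan2(a[1]-b[1],a[0]-b[0])))
E
```

```text
cornL [ 0.4651 -0.2838  0.01  ]
cornR [ 0.4824 -0.2128  0.01  ]
edgeL [ 0.5543 -0.3036  0.01  ]
edgeR [ 0.5752 -0.235   0.01  ]
railL [ 0.4712 -0.2664  0.041 ]
railR [ 0.4798 -0.2295  0.041 ]
bL [ 0.4952 -0.2687  0.1   ]
bR [ 0.5123 -0.2418  0.1   ]
[ 0.3787 -0.2251  0.3738]Traceback (most recent call last):
  File "<stdin>", line 14, in <module>
    return umr_minimum(a, axis, None, out, keepdims, initial, where)
ValueError: zero-size array to reduction operation minimum which has no identity
```

Request:
{"api": "jog_arm", "payload": {
  "increments": [
    [[0, 0.004, 0.18, 0, 0, 0, 255], [0, 0, 0.18, 0, 0, 0, 255], [0, 0, 0.18, 0, 0, 0, 255], [0, 0, 0.176, 0, 0, 0, 255], [0, 0, 0, 0, 0, 0, 255], [-0.02, 0, 0, 0, 0, 0, 255], [-0.02, 0, 0, 0, 0, 0, 255], [-0.02, 0, 0, 0, 0, 0, 255], [-0.02, 0, 0, 0, 0, 0, 255], [-0.02, 0, 0, 0, 0, 0, 255], [-0.016, 0, 0, 0, 0, 0, 255], [0, 0, 0, 0, 0, 0, 255]]
  ]
}}

```text
clock: 5.35
tcp_pos: [0.4847, -0.249, 0.0525]
orientation: [0.0, 0.126, 0.992, -0.0]
wrist_force: [0.6, 0.4, -0.1]
finger_gap: -0.0
grip_force: 0.0
```

Request:
{"api": "jog_arm", "payload": {
  "increments": [
    [[-0.006, 0, 0, 0, 0, 0, 255], [-0.006, 0, 0, 0, 0, 0, 255], [-0.006, 0, 0, 0, 0, 0, 255], [0, 0, 0, 0, 0, 0, 255]]
  ]
}}

```text
clock: 5.75
tcp_pos: [0.488, -0.2496, 0.0521]
orientation: [-0.0, 0.126, 0.992, 0.0]
wrist_force: [-1.5, 0.6, 0.6]
finger_gap: -0.0001
grip_force: 0.0
```

Request:
{"api": "jog_arm", "payload": {
  "increments": [
    [[-0.006, 0, 0, 0, 0, 0, 255], [-0.006, 0, 0, 0, 0, 0, 255], [0, 0, 0, 0, 0, 0, 255]]
  ]
}}

```text
clock: 6.05
tcp_pos: [0.4914, -0.2506, 0.0522]
orientation: [0.0, 0.126, 0.992, 0.0]
wrist_force: [-1.1, 0.4, -0.3]
finger_gap: -0.0004
grip_force: 0.0
```

Request:
{"api": "jog_arm", "payload": {
  "increments": [
    [[-0.006, 0, 0, 0, 0, 0, 255], [0, 0, 0, 0, 0, 0, 255]]
  ]
}}

```text
clock: 6.25
tcp_pos: [0.4916, -0.2505, 0.052]
orientation: [-0.001, 0.126, 0.992, 0.0]
wrist_force: [-5.2, 0.8, 1.5]
finger_gap: -0.0003
grip_force: 0.0
```

Request:
{"api": "jog_arm", "payload": {
  "increments": [
    [[-0.006, 0, 0, 0, 0, 0, 255], [0, 0, 0, 0, 0, 0, 255]]
  ]
}}

```text
clock: 6.45
tcp_pos: [0.4916, -0.2502, 0.0517]
orientation: [-0.003, 0.126, 0.992, 0.001]
wrist_force: [-9.2, 1.8, 2.9]
finger_gap: -0.0003
grip_force: 0.0
```

Request:
{"api": "jog_arm", "payload": {
  "increments": [
    [[-0.004, 0, 0, 0, 0, 0, 255], [0, 0, 0, 0, 0, 0, 255]]
  ]
}}

```text
clock: 6.65
tcp_pos: [0.4916, -0.2502, 0.0517]
orientation: [-0.003, 0.126, 0.992, 0.001]
wrist_force: [-11.4, 2.7, 6.3]
finger_gap: -0.0
grip_force: 0.0
```

Request:
{"api": "jog_arm", "payload": {
  "increments": [
    [[0.04, 0, 0, 0, 0, 0, 255], [0, 0, -0.176, 0, 0, 0, 45], [0, 0, -0.176, 0, 0, 0, 45], [-0.113, 0, 0, 0, 0, 0, 45], [-0.113, 0, 0, 0, 0, 0, 45], [0, 0, 0, 0, -0.037, 0, 45], [0, 0, 0, 0, -0.037, 0, 45], [0, 0, 0, 0, -0.037, 0, 45], [0, 0, 0, 0, 0, 0, 45], [0, 0, 0, 0, 0, 0, 45]]
  ]
}}

```text
clock: 7.65
tcp_pos: [0.5398, -0.2632, 0.141]
orientation: [0.172, 0.124, 0.977, -0.022]
wrist_force: [1.2, 0.6, 1.6]
finger_gap: 0.0702
grip_force: 0.0
```

```bash
python3 - <<'E'
from h import *
print(env.get_state()['tcp_pos'])
c=cam('wrist'); s=cam('scene')
np.save('w2.npy',c,allow_pickle=True)
a=np.clip(c['pixels'][120:480,120:520].astype(float)*1.6,0,255).astype(np.uint8)
b=cv2.resize(s['pixels'][280:390,175:285],(360,360),interpolation=cv2.INTER_CUBIC)
cv2.imwrite('pics/w2.png',np.hstack([a,b])[:,:,::-1])
E
```

```text
[ 0.53982738 -0.26324592  0.14101164]
```

View pics/w2.png

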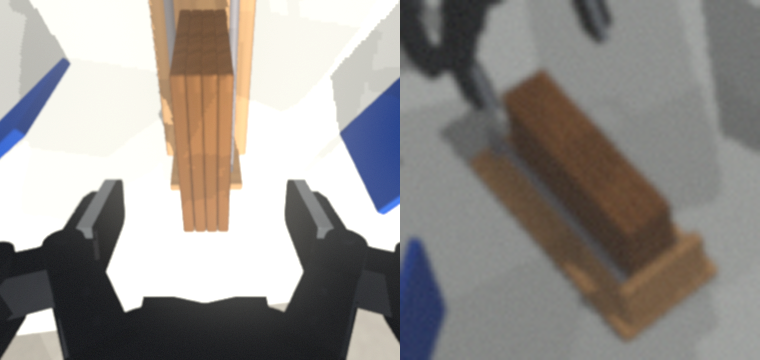

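The boards' ends are now flush: the near top edge runs (178,12)-(230,12) and the far end (183,231)-(230,231) in the wrist crop. The open fingers straddle the stack.

```bash
python3 - <<'E'
from h import *
np.set_printoptions(precision=4,suppress=True)
c=np.load('w2.npy',allow_pickle=True).item()
P={}
for n,u,v in [('nL',178,11),('nR',230,11),('fL',183,231),('fR',230,231)]:
    P[n]=onz(c,(u+120,v+120),.1); print(n,P[n])
a=(P['nL']+P['nR'])/2;b=(P['fL']+P['fR'])/2; d=b-a
print('len',np.linalg.norm(d),'yaw',np.degrees(np.arctan2(d[1],d[0])),'mid',(a+b)/2)
s=env.get_state(); Rm=q2R(s['orientation']).as_matrix(); print(Rm, 'fwd yaw',np.degrees(np.arctan2(Rm[1,2],Rm[0,2])))
u=d/np.linalg.norm(d); r=np.array(s['tcp_pos'])-a; print('tcp along',r@u,'lateral',r@np.array([-u[1],u[0],0]))
E
```

```text
nL [ 0.4709 -0.2577  0.1   ]
nR [ 0.4764 -0.2359  0.1   ]
fL [ 0.6241 -0.301   0.1   ]
fR [ 0.6325 -0.2686  0.1   ]
len 0.15924935129474335 yaw -13.815001556327433 mid [ 0.551  -0.2658  0.1   ]
[[-0.9091  0.2501  0.333 ]
 [ 0.2342  0.9682 -0.0876]
 [-0.3444 -0.0017 -0.9388]] fwd yaw -14.739790987516637
tcp along 0.07122446332395416 lateral -0.0011716705577456549
```

Request:
{"api": "jog_arm", "payload": {
  "increments": [
    [[0.012, 0.004, 0, 0, 0, -0.004, 45], [0.054, 0, 0.148, 0, 0, 0, 45], [0.054, 0, 0.148, 0, 0, 0, 45], [0, 0, 0, 0, 0, 0, 45], [0, 0, 0, 0, 0, 0, 100], [0, 0, 0, 0, 0, 0, 130], [0, 0, 0, 0, 0, 0, 255], [0, 0, 0, 0, 0, 0, 255], [0, 0, 0, 0, 0, 0, 255], [0, 0, 0, 0, 0, 0, 255]]
  ],
  "force": 90
}}

```text
clock: 8.75
tcp_pos: [0.5393, -0.2632, 0.0635]
orientation: [0.174, 0.118, 0.977, -0.024]
wrist_force: [-1.6, 1.3, 7.1]
finger_gap: 0.0311
grip_force: 89.9
```

Request:
{"api": "jog_arm", "payload": {
  "increments": [
    [[-0.014, 0, -0.038, 0, 0, 0, 255], [-0.027, 0, -0.075, 0, 0, 0, 255], [-0.051, 0, -0.141, 0, 0, 0, 255], [-0.051, 0, -0.141, 0, 0, 0, 255], [-0.051, 0, -0.141, 0, 0, 0, 255], [-0.02, 0, -0.056, 0, 0, 0, 255], [0, 0, 0, 0, 0, 0, 255]]
  ]
}}

```text
clock: 9.45
tcp_pos: [0.5386, -0.2619, 0.2221]
orientation: [0.175, 0.118, 0.977, -0.024]
wrist_force: [-0.3, 0.6, -2.1]
finger_gap: 0.0306
grip_force: 89.8
```

```bash
python3 - <<'E'
from h import *
np.set_printoptions(precision=4,suppress=True)
s=env.get_state(); print(s['tcp_pos'],s['wrist_force'],s['finger_gap']); Rm=q2R(s['orientation']).as_matrix(); print(Rm)
print('tilt',np.degrees(np.arctan2(np.hypot(*Rm[:2,2]),-Rm[2,2])),'yaw',np.degrees(np.arctan2(Rm[1,2],Rm[0,2])),np.degrees(np.arctan2(-Rm[0,1],Rm[1,1])))
t=cam('top'); b=cam('scene'); np.save('t2.npy',t,allow_pickle=True)
a=cv2.resize(t['pixels'][230:310,170:260],None,fx=5,fy=5,interpolation=cv2.INTER_CUBIC)
c=cv2.resize(b['pixels'][260:370,190:290],(364,400),interpolation=cv2.INTER_CUBIC)
cv2.imwrite('pics/c3.png',np.clip(np.hstack([a[:400],c[:400,:345]]).astype(float)*1.6,0,255)[:,:,::-1])
E
```

```text
[ 0.5386 -0.2619  0.2221] [-0.3311  0.5697 -2.1044] 0.030635553804260408
[[-0.9114  0.2386  0.3354]
 [ 0.2216  0.9711 -0.0887]
 [-0.3469 -0.0065 -0.9379]]
tilt 20.299208731269708 yaw -14.81454217533001 -13.804313172538635[ WARN:0@2.723] global loadsave.cpp:1063 imwrite_ Unsupported depth image for selected encoder is fallbacked to CV_8U.
```

View pics/c3.png

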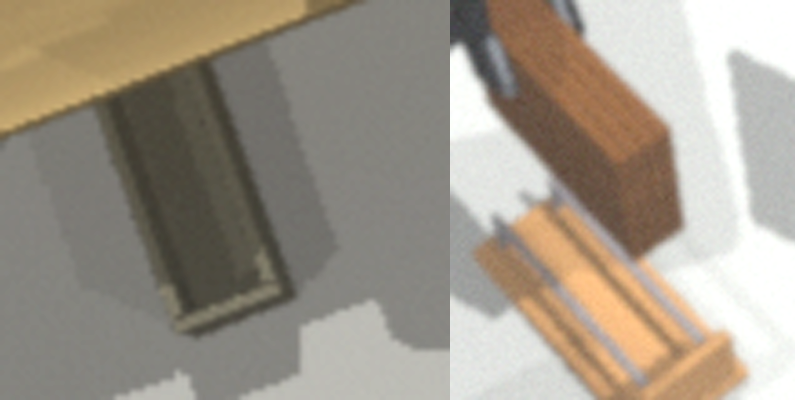

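The stack hangs level with all four boards held together and the rack is empty. The caddy's -x end shows at crop (178,328)-(293,293), with its sides running up to the riser front.

```bash
python3 - <<'E'
from h import *
np.set_printoptions(precision=4,suppress=True)
t=np.load('t2.npy',allow_pickle=True).item()
f=lambda u,v,z: onz(t,(170+u/5-.4,230+v/5-.4),z)
for n,a,b in [('left outer',(105,100),(176,322)),('right outer',(212,65),(294,290)),('end outer',(178,330),(293,295)),('riser front bottom',(5,138),(355,4))]:
    z=.128 if 'riser' in n else .046
    A,B=f(*a,z),f(*b,z); d=A-B; print(n,A,B,np.degrees(np.arctan2(d[1],d[0])))
print('riser top front ends', onz(t,(131,267),.143),onz(t,(275,213),.143))
E
```

```text
left outer [0.5792 0.2465 0.046 ] [0.4858 0.2163 0.046 ] 17.92814151244408
right outer [0.5931 0.2017 0.046 ] [0.4981 0.1673 0.046 ] 19.894203043308558
end outer [0.4825 0.2155 0.046 ] [0.496  0.1677 0.046 ] 105.7554372777271
riser front bottom [0.5558 0.2679 0.128 ] [0.6059 0.131  0.128 ] 110.07559899220607
riser top front ends [0.537  0.3399 0.143 ] [0.6365 0.0619 0.143 ]
```

```bash
cat >> h.py <<'E'
def rows(P0,R0,P1,R1,n,g=255):
    rv=(R0.inv()*R1).as_rotvec()/n; st=R.from_rotvec(rv); Rc=R0; out=[]
    for i in range(n):
        d=Rc.inv().apply((P1-P0)/n); out.append([*np.round(d/.25,3).tolist(),*np.round(rv/np.pi,4).tolist(),g]); Rc=Rc*st
    return out
def toolR(yaw,tilt):  # tool leaning back by tilt, forward heading yaw (deg)
    y=np.radians(yaw);b=np.radians(tilt);u=np.array([np.cos(y),np.sin(y),0]);k=np.array([0,0,1.])
    z=np.sin(b)*u-np.cos(b)*k; x=-np.cos(b)*u-np.sin(b)*k; return R.from_matrix(np.array([x,np.cross(z,x),z]).T)
E
python3 - <<'E'
from h import *
s=env.get_state(); R0=q2R(s['orientation']); P0=np.array(s['tcp_pos'])
r=rows(P0,R0,np.array([.450,.178,.205]),toolR(19.3,20.3),11)
for x in r: print(x)
E
```

```text
[0.066, 0.147, -0.02, -0.0059, -0.0002, -0.0157, 255]
[0.059, 0.151, -0.017, -0.0059, -0.0002, -0.0157, 255]
[0.051, 0.154, -0.014, -0.0059, -0.0002, -0.0157, 255]
[0.043, 0.156, -0.011, -0.0059, -0.0002, -0.0157, 255]
[0.036, 0.158, -0.009, -0.0059, -0.0002, -0.0157, 255]
[0.028, 0.16, -0.006, -0.0059, -0.0002, -0.0157, 255]
[0.02, 0.161, -0.003, -0.0059, -0.0002, -0.0157, 255]
[0.012, 0.162, 0.0, -0.0059, -0.0002, -0.0157, 255]
[0.004, 0.163, 0.003, -0.0059, -0.0002, -0.0157, 255]
[-0.004, 0.162, 0.006, -0.0059, -0.0002, -0.0157, 255]
[-0.012, 0.162, 0.009, -0.0059, -0.0002, -0.0157, 255]
```

Request:
{"api": "jog_arm", "payload": {
  "increments": [
    [[0.066, 0.147, -0.02, -0.0059, -0.0002, -0.0157, 255], [0.059, 0.151, -0.017, -0.0059, -0.0002, -0.0157, 255], [0.051, 0.154, -0.014, -0.0059, -0.0002, -0.0157, 255], [0.043, 0.156, -0.011, -0.0059, -0.0002, -0.0157, 255], [0.036, 0.158, -0.009, -0.0059, -0.0002, -0.0157, 255], [0.028, 0.16, -0.006, -0.0059, -0.0002, -0.0157, 255], [0.02, 0.161, -0.003, -0.0059, -0.0002, -0.0157, 255], [0.012, 0.162, 0.0, -0.0059, -0.0002, -0.0157, 255], [0.004, 0.163, 0.003, -0.0059, -0.0002, -0.0157, 255], [-0.004, 0.162, 0.006, -0.0059, -0.0002, -0.0157, 255], [-0.012, 0.162, 0.009, -0.0059, -0.0002, -0.0157, 255], [0, 0, 0, 0, 0, 0, 255]]
  ]
}}

```text
clock: 10.75
tcp_pos: [0.4465, 0.1807, 0.203]
orientation: [0.171, -0.169, 0.97, 0.031]
wrist_force: [0.3, -0.5, -3.2]
finger_gap: 0.0312
grip_force: 91.0
```

```bash
python3 - <<'E'
from h import *
np.set_printoptions(precision=4,suppress=True)
s=env.get_state(); Rm=q2R(s['orientation']).as_matrix(); print(Rm)
print('tilt',np.degrees(np.arctan2(np.hypot(*Rm[:2,2]),-Rm[2,2])),'yaw',np.degrees(np.arctan2(Rm[1,2],Rm[0,2])),np.degrees(np.arctan2(-Rm[0,1],Rm[1,1])))
t=cam('wrist'); np.save('w4.npy',t,allow_pickle=True)
b=cam('top'); np.save('t4.npy',b,allow_pickle=True)
a=np.clip(t['pixels'][:,160:510].astype(float)*1.6,0,255)
c=np.clip(cv2.resize(b['pixels'][225:325,170:260],(432,480),interpolation=cv2.INTER_CUBIC)*1.6,0,255)
cv2.imwrite('pics/w4.png',np.hstack([a,c]).astype(np.uint8)[:,:,::-1])
E
```

```text
[[-0.884  -0.3393  0.3216]
 [-0.3178  0.9407  0.1188]
 [-0.3428  0.0028 -0.9394]]
tilt 20.047512099044777 yaw 20.275110096229902 19.831881066378617
```

View pics/w4.png

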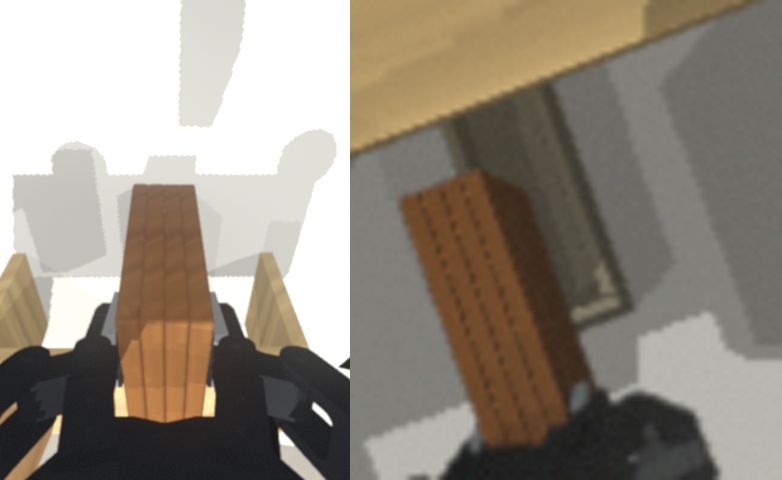

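```bash
cat > fit.py <<'E'
from h import *
from scipy.optimize import minimize
from scipy.ndimage import map_coordinates
np.set_printoptions(precision=4,suppress=True)
def fit(c,segs,z,x0,sc=(.006,.006,2.5),sig=1.0):
    g=cv2.cvtColor(c['pixels'],cv2.COLOR_RGB2LAB).astype(float)
    g=np.stack([cv2.GaussianBlur(g[:,:,i],(0,0),sig) for i in range(3)])
    def score(q):
        th=np.radians(q[2]);Q=np.array([[np.cos(th),-np.sin(th)],[np.sin(th),np.cos(th)]]);tot=0
        for a,b,w in segs:
            a,b=np.array(a),np.array(b);d=(b-a)/np.linalg.norm(b-a);n=np.array([-d[1],d[0]])
            T=a+np.linspace(.04,.96,40)[:,None]*(b-a)
            o=[]
            for e in(-.0015,.0015):
                W=(Q@(T+n*e).T).T+q[:2]
                uv=np.array([proj(c,[*p,z]) for p in W]); o.append(np.array([map_coordinates(G,[uv[:,1],uv[:,0]],order=1) for G in g]))
            tot+=w*np.linalg.norm((o[1]-o[0]).mean(1))*np.linalg.norm(b-a)
        return -tot
    best=None; rng=np.random.default_rng(0)
    for i in range(6):
        s=np.array(x0)+(rng.uniform(-.6,.6,3)*sc if i else 0)
        sim=np.array([s]+[s+np.eye(3)[k]*sc[k]*.6 for k in range(3)])
        r=minimize(score,s,method='Nelder-Mead',options=dict(initial_simplex=sim,xatol=1e-4,fatol=1e-6))
        print('  ',np.round(r.x,4),round(r.fun*1000,2))
        if best is None or r.fun<best.fun: best=r
    return best.x
def rect(l,w,x0,x1): # from -x end; side segs from x0 to x1
    return [((x0,w/2),(x1,w/2),1),((x0,-w/2),(x1,-w/2),1)]
if __name__=='__main__':
    t=np.load('t2.npy',allow_pickle=True).item()
    segs=rect(0,.047,-.0735,0)+[((-.0735,-.0235),(-.0735,.0235),1)]+rect(0,.035,-.0675,0)+[((-.0675,-.0175),(-.0675,.0175),1)]
    print('caddy top',fit(t,segs,.046,[.5587,.2159,19.3]))
    b=cam('scene')
    print('caddy scene',fit(b,segs,.046,[.5587,.2159,19.3]))
    t=np.load('t4.npy',allow_pickle=True).item()
    segs=[((-.02,.016),(.065,.016),1),((-.02,-.016),(.065,-.016),1),((.065,-.016),(.065,.016),1)]
    s=env.get_state(); c0=np.array(s['tcp_pos'])[:2]+.025*np.array([np.cos(.346),np.sin(.346)])
    print('expected',c0); print('stack top',fit(t,segs,.203-.0535+.09,[*c0,19.8]))
E
python3 fit.py
```

```text
[ 0.558   0.2206 20.4623] -3131.92
   [ 0.5602  0.2151 20.6782] -3346.63
   [ 0.558   0.2206 20.4623] -3131.92
   [ 0.558   0.2206 20.4623] -3131.92
   [ 0.5628  0.2223 20.2798] -2656.01
   [ 0.5602  0.2151 20.6782] -3346.63
caddy top [ 0.5602  0.2151 20.6782]
   [ 0.5589  0.2153 19.2409] -2565.83
   [ 0.5589  0.2153 19.2411] -2565.82
   [ 0.5589  0.2153 19.2382] -2565.83
   [ 0.5589  0.2153 19.2388] -2565.83
   [ 0.5589  0.2153 19.2366] -2565.83
   [ 0.5589  0.2153 19.2405] -2565.83
caddy scene [ 0.5589  0.2153 19.2409]
expected [0.4721 0.1855]
   [ 0.4726  0.1875 20.3806] -3231.05
   [ 0.4726  0.1875 20.3807] -3231.05
   [ 0.4726  0.1875 20.3806] -3231.05
   [ 0.4726  0.1875 20.3807] -3231.05
   [ 0.4727  0.1875 20.3754] -3231.02
   [ 0.4726  0.1875 20.3806] -3231.05
stack top [ 0.4726  0.1875 20.3807]
```

```bash
python3 - <<'E'
from fit import *
s=env.get_state(); c0=np.array(s['tcp_pos'])[:2]+.026*np.array([np.cos(.346),np.sin(.346)])
z=.203-.0535+.09
b=cam('scene'); segs=[((-.02,.016),(.065,.016),1),((-.02,-.016),(.065,-.016),1),((.065,-.016),(.065,.016),1)]
print('exp',c0,'stack scene',fit(b,segs,z,[*c0,19.8]))
t=np.load('t2.npy',allow_pickle=True).item()
f=[((0,-.13),(0,.14),1)]
for c,n in((t,'top'),(b,'scene')):
  print(n); fit(c,[((0,-.148),(0,.148),1),((0,-.15),(.12,-.15),.7),((.13,-.148),(.13,.148),.3)],.143,[.583,.2,19.7],sc=(.01,.01,3))
E
```

```text
[ 0.4786  0.1824 20.2066] -2954.49
   [ 0.4786  0.1824 20.2066] -2954.49
   [ 0.4786  0.1824 20.2066] -2954.49
   [ 0.4786  0.1824 20.2065] -2954.49
   [ 0.4786  0.1824 20.2068] -2954.49
   [ 0.4786  0.1824 20.2066] -2954.49
exp [0.4731 0.1858] stack scene [ 0.4786  0.1824 20.2066]
top
   [ 0.5808  0.1999 20.3439] -6804.57
   [ 0.5807  0.2001 20.3751] -6804.53
   [ 0.5808  0.1999 20.3437] -6804.58
   [ 0.5808  0.1999 20.3437] -6804.58
   [ 0.5807  0.2001 20.3752] -6804.51
   [ 0.5807  0.2    20.3608] -6804.19
scene
   [ 0.5814  0.1974 20.0295] -4367.05
   [ 0.5814  0.1974 20.0296] -4367.05
   [ 0.5765  0.2112 19.9187] -3327.97
   [ 0.5814  0.1974 20.0294] -4367.05
   [ 0.5814  0.1974 20.0295] -4367.05
   [ 0.5814  0.1974 20.0273] -4367.05
```

```bash
python3 - <<'E'
from h import *
np.set_printoptions(precision=4,suppress=True)
c=np.load('w4.npy',allow_pickle=True).item()
K=np.array([[c['fx'],0,c['cx']],[0,c['fy'],c['cy']],[0,0,1.]]);D=np.array([c['k1'],0,0,0.])
img=np.array([[117,320.5],[213,320.5],[134.5,185],[195.5,185]])+[160,0]
# order: image-left is -? ; board coords: rear face x=0, y lateral, z up from base
s=env.get_state(); Rt=q2R(s['orientation']).as_matrix()
M=np.array(c['mount']); 
obj=np.array([[0,-.016,.09],[0,.016,.09],[0,-.016,0],[0,.016,0]])
for sg in (1,-1):
    o=obj*[1,sg,1]
    ok,rs,ts,er=cv2.solvePnPGeneric(o,img,K,D,flags=cv2.SOLVEPNP_IPPE)
    for r,t,e in zip(rs,ts,er):
        Rc=cv2.Rodrigues(r)[0]; Rw=Rt@M[:3,:3]@Rc; pw=Rt@(M[:3,:3]@t[:,0]+M[:3,3])+np.array(s['tcp_pos'])
        print(sg,e,'rear base pt rel tcp',pw-s['tcp_pos'],'board x',Rw[:,0],'z',Rw[:,2])
E
```

```text
1 [0.3727] rear base pt rel tcp [-0.0312 -0.0106 -0.0576] board x [ 0.9425  0.3341 -0.0061] z [ 0.0066 -0.0002  1.    ]
1 [16.006] rear base pt rel tcp [-0.0735 -0.0258  0.0222] board x [-0.2389 -0.0822 -0.9676] z [ 0.9118  0.3238 -0.2526]
-1 [0.3727] rear base pt rel tcp [-0.0312 -0.0106 -0.0576] board x [-0.9425 -0.3341  0.0061] z [ 0.0066 -0.0002  1.    ]
-1 [16.006] rear base pt rel tcp [-0.0735 -0.0258  0.0222] board x [0.2389 0.0822 0.9676] z [ 0.9118  0.3238 -0.2526]
```

Request:
{"api": "jog_arm", "payload": {
  "increments": [
    [[-0.037, -0.085, -0.008, 0, 0, 0, 255], [-0.037, -0.085, -0.008, 0, 0, 0, 255], [-0.037, -0.085, -0.008, 0, 0, 0, 255], [-0.037, -0.085, -0.008, 0, 0, 0, 255], [0, 0, 0, 0, 0, 0, 255], [0, 0, 0, 0, 0, 0, 255]]
  ]
}}

```text
clock: 11.55
tcp_pos: [0.5083, 0.1059, 0.2253]
orientation: [0.173, -0.164, 0.971, 0.03]
wrist_force: [-0.7, 0.9, -3.2]
finger_gap: 0.031
grip_force: 91.2
```

```bash
python3 - <<'E'
from fit import *
s=env.get_state(); print(s['tcp_pos'])
w=cam('wrist'); np.save('w5.npy',dict(c=w,s=s),allow_pickle=True)
L=.0735
segs=rect(0,.047,-L,-.02)+[((-L,-.0235),(-L,.0235),1)]+rect(0,.035,-.0675,-.02)+[((-.0675,-.0175),(-.0675,.0175),1)]
x=fit(w,segs,.046,[.5595,.2145,19.8],sc=(.006,.006,2))
im=np.clip(w['pixels'].astype(float)*1.4,0,255).astype(np.uint8).copy()
th=np.radians(x[2]);Q=np.array([[np.cos(th),-np.sin(th)],[np.sin(th),np.cos(th)]])
big=cv2.resize(im,None,fx=3,fy=3,interpolation=cv2.INTER_CUBIC)
for a,b,_ in segs:
    p,q=[tuple(int(v) for v in (proj(w,[*(Q@np.array(k)+x[:2]),.046])*3+1)) for k in(a,b)]; cv2.line(big,p,q,(255,0,0),1)
u0=proj(w,[*(Q@np.array([-.05,0])+x[:2]),.046]); print(u0)
cx,cy=int(u0[0]*3),int(u0[1]*3); cr=big[max(cy-300,0):cy+300,max(cx-560,0):cx+240]; print(max(cx-560,0)/3,max(cy-300,0)/3)
cv2.imwrite('pics/w5.png',cr[:,:,::-1])
E
```

```text
[0.5083 0.1059 0.2253]
   [ 0.5612  0.2127 18.2834] -5233.72
   [ 0.5612  0.2126 18.2781] -5233.72
   [ 0.5584  0.2206 20.2384] -6707.27
   [ 0.5584  0.2206 20.2384] -6707.27
   [ 0.5636  0.2219 19.4409] -5229.08
   [ 0.5612  0.2126 18.2778] -5233.72
[422.2384 185.5313]
235.33333333333334 85.33333333333333
```

View pics/w5.png

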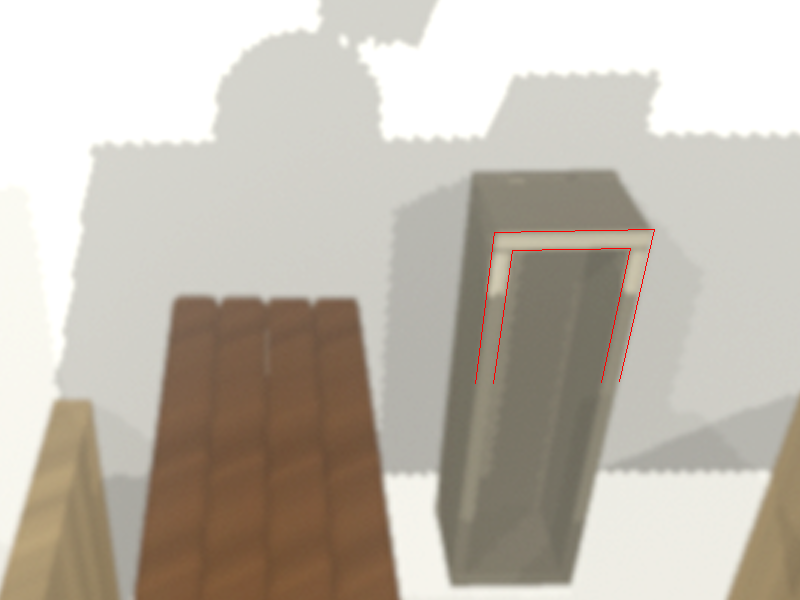

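The close view shows the stack's rear end at (172-360,300) and the whole caddy beside it: rear rim corners at (494,233) and (655,230), far end at about (450-570,582). I refit along the full length.

```bash
python3 - <<'E'
from fit import *
d=np.load('w5.npy',allow_pickle=True).item(); w,s=d['c'],d['s']
L=.0735
segs=rect(0,.047,-L,.055)+[((-L,-.0235),(-L,.0235),1)]+rect(0,.035,-.0675,.055)+[((-.0675,-.0175),(-.0675,.0175),1)]
x=fit(w,segs,.046,[.5584,.2206,20.2],sc=(.004,.004,1.5))
th=np.radians(x[2]);Q=np.array([[np.cos(th),-np.sin(th)],[np.sin(th),np.cos(th)]])
for k in [(-L,-.0235),(-L,.0235),(.0735,-.0235),(.0735,.0235)]:
    print(k,(proj(w,[*(Q@np.array(k)+x[:2]),.046])-[235.33,85.33])*3)
# stack PnP: rear face bottom corners & refine
K=np.array([[w['fx'],0,w['cx']],[0,w['fy'],w['cy']],[0,0,1.]]);D=np.array([w['k1'],0,0,0.])
g=w['pixels'].astype(float); hs=cv2.cvtColor(w['pixels'],cv2.COLOR_RGB2HSV)
m=(hs[:,:,0]<18)&(hs[:,:,1]>90)
for r in (190,200,220,240,260,280,300,310,316,320,324,330): 
    cc=np.where(m[r,270:420])[0]+270; print(r,cc.min(),cc.max(), g[r,cc.min()+8:cc.max()-8].mean().round(1))
E
```

```text
[ 0.5585  0.2204 19.8615] -11924.26
   [ 0.5585  0.2204 19.8614] -11924.26
   [ 0.5585  0.2204 19.879 ] -11924.11
   [ 0.5585  0.2204 19.8625] -11924.26
   [ 0.5635  0.2222 19.7955] -10396.25
   [ 0.5585  0.2204 19.8613] -11924.26
(-0.0735, -0.0235) [494.0169 231.0401]
(-0.0735, 0.0235) [654.0465 229.1392]
(0.0735, -0.0235) [446.1569 587.2191]
(0.0735, 0.0235) [569.5214 586.321 ]
190 296 353 69.6
200 293 354 68.0
220 290 357 66.4
240 287 361 63.2
260 284 363 64.6
280 281 366 64.6
300 278 370 62.3
310 277 371 63.5
316 276 372 61.5
320 276 373 66.0
324 276 373 78.6
330 277 372 80.4
```

```bash
python3 - <<'E'
from h import *
np.set_printoptions(precision=4,suppress=True)
d=np.load('w5.npy',allow_pickle=True).item(); w,s=d['c'],d['s']
K=np.array([[w['fx'],0,w['cx']],[0,w['fy'],w['cy']],[0,0,1.]]);D=np.array([w['k1'],0,0,0.])
img=np.array([[275.6,321.5],[373.8,321.5],[295.6,184.8],[353.4,184.8]])
obj=np.array([[0,-.016,.09],[0,.016,.09],[0,-.016,0],[0,.016,0]])
ok,rs,ts,er=cv2.solvePnPGeneric(obj,img,K,D,flags=cv2.SOLVEPNP_IPPE)
Rc=cv2.Rodrigues(rs[0])[0]; Rw=w['R']@Rc; pw=w['R']@ts[0][:,0]+w['p']
Rt=q2R(s['orientation']).as_matrix()
print(er[0],'rear base',pw,'rel tcp',pw-s['tcp_pos'],'x',Rw[:,0],'z',Rw[:,2])
x=np.array([.5585,.2204]);th=np.radians(19.86);u=np.array([np.cos(th),np.sin(th)]);n=np.array([-u[1],u[0]])
print('tcp in caddy',(s['tcp_pos'][:2]-x)@u,(s['tcp_pos'][:2]-x)@n,'rear base in caddy',(pw[:2]-x)@u,(pw[:2]-x)@n)
print('tool yaw',np.degrees(np.arctan2(Rt[1,2],Rt[0,2])),np.degrees(np.arctan2(-Rt[0,1],Rt[1,1])),'tilt',np.degrees(np.arctan2(np.hypot(*Rt[:2,2]),-Rt[2,2])),'ty.z',Rt[2,1])
# where would the stack at floor-level lateral be: fov check of centre plane using top edges only
for zz,a,b in((pw[2]+.09,img[0],img[1]),(pw[2],img[2],img[3])):
    P,Qq=onz(w,a,zz),onz(w,b,zz); print((P+Qq)[:2]/2, ((P+Qq)[:2]/2-s['tcp_pos'][:2])@n, np.linalg.norm(P-Qq))
E
```

```text
[0.8619] rear base [0.4776 0.0953 0.1665] rel tcp [-0.0307 -0.0106 -0.0588] x [ 0.9437  0.33   -0.0231] z [0.0221 0.0067 0.9997]
tcp in caddy -0.086149636369166 -0.09063203010918763 rear base in caddy -0.1185840930482299 -0.09019710864294303
tool yaw 19.356349080305897 19.197280359595556 tilt 20.243315127932778 ty.z 0.0010238513137747485
[0.4795 0.0959] 0.00033168597787865996 0.0329102987863291
[0.4777 0.0953] 0.00043548804895169636 0.030943812760427132
```

```bash
python3 - <<'E' | grep -v '^   '
from fit import *
d=np.load('w5.npy',allow_pickle=True).item(); w,s=d['c'],d['s']
L=.0735
segs=rect(0,.047,-L,.055)+[((-L,-.0235),(-L,.0235),1),((L,-.0235),(L,.0235),1)]+rect(0,.035,-.0675,.055)+[((-.0675,-.0175),(-.0675,.0175),1)]
import fit as F, io, contextlib
for z in (.038,.042,.046,.050,.054):
    f=io.StringIO()
    with contextlib.redirect_stdout(f): x=F.fit(w,segs,z,[.5585,.2204,19.86],sc=(.003,.003,1),sig=.8)
    th=np.radians(19.86);n=np.array([-np.sin(th),np.cos(th)])
    print(z,x,'lat tcp',(s['tcp_pos'][:2]-x[:2])@n, min(float(l.split()[-1]) for l in f.getvalue().splitlines()))
E
```

```text
0.038 [ 0.5617  0.2244 19.9813] lat tcp -0.09330174419062301 -13661.17
0.042 [ 0.5601  0.2224 19.9437] lat tcp -0.09193359525447692 -14670.61
0.046 [ 0.558   0.2202 19.8071] lat tcp -0.09057658603513394 -14448.87
0.05 [ 0.5565  0.2181 19.65  ] lat tcp -0.08917718625856005 -13171.03
0.054 [ 0.5607  0.2182 19.617 ] lat tcp -0.08783798327187967 -9901.82
```

Request:
{"api": "jog_arm", "payload": {
  "increments": [
    [[0.05, 0.035, 0.138, 0, 0, 0, 255], [0.05, 0.035, 0.138, 0, 0, 0, 255], [0.05, 0.035, 0.138, 0, 0, 0, 255], [0, 0, 0, 0, 0, 0, 255], [0, 0, 0, 0, 0, 0, 255]]
  ]
}}

```text
clock: 12.1
tcp_pos: [0.4992, 0.1329, 0.1154]
orientation: [0.173, -0.166, 0.97, 0.03]
wrist_force: [0.2, 1.0, -2.5]
finger_gap: 0.0311
grip_force: 91.2
```

```bash
cat > rel.py <<'E'
from fit import *
import io, contextlib
def stack(w):
    """line fits to the brown rear face -> 4 corners -> PnP"""
    hs=cv2.cvtColor(w['pixels'],cv2.COLOR_RGB2HSV); m=((hs[:,:,0]<18)&(hs[:,:,1]>90)).astype(np.uint8); m[:,:240]=0; m[:,420:]=0
    n,lab,st,_=cv2.connectedComponentsWithStats(m); k=lab[300,325]; m=(lab==k)
    r0=np.array([np.where(m[:,c])[0].min() for c in range(305,346)]); bot=np.median(r0)-.5
    rr=np.arange(int(bot)+10,300); e=np.array([[np.where(m[r])[0].min()-.5,np.where(m[r])[0].max()+.5] for r in rr])
    l=np.polyfit(rr,e[:,0],1);q=np.polyfit(rr,e[:,1],1); return l,q,bot
if __name__=='__main__':
    s=env.get_state(); w=cam('wrist'); np.save('w6.npy',dict(c=w,s=s),allow_pickle=True)
    l,q,bot=stack(w); print('bot',bot,np.polyval(l,bot),np.polyval(q,bot))
    th=np.radians(19.85);n=np.array([-np.sin(th),np.cos(th)]);u=np.array([np.cos(th),np.sin(th)])
    zb=s['tcp_pos'][2]-.0568
    P=(onz(w,(np.polyval(l,bot),bot),zb)+onz(w,(np.polyval(q,bot),bot),zb))/2
    print('tcp',s['tcp_pos'],'rear base rel tcp: along',(P[:2]-s['tcp_pos'][:2])@u,'lat',(P[:2]-s['tcp_pos'][:2])@n)
    L=.0735
    segs=rect(0,.047,-L,-.01)+[((-L,-.0235),(-L,.0235),1)]+rect(0,.035,-.0675,-.01)+[((-.0675,-.0175),(-.0675,.0175),1)]
    for z in (.042,.046,.05):
        f=io.StringIO()
        with contextlib.redirect_stdout(f): x=fit(w,segs,z,[.5585,.2195,19.86],sc=(.004,.004,1),sig=.8)
        print(z,x,'tcp in caddy',(s['tcp_pos'][:2]-x[:2])@u,(s['tcp_pos'][:2]-x[:2])@n,'stack rear',(P[:2]-x[:2])@u,(P[:2]-x[:2])@n, min(float(a.split()[-1]) for a in f.getvalue().splitlines()))
E
python3 rel.py
```

```text
bot 185.5 294.02677966687395 352.58877254820646
tcp [0.4992 0.1329 0.1154] rear base rel tcp: along -0.03309136642634697 lat -0.00034164600912350504
0.042 [ 0.5605  0.2231 20.3709] tcp in caddy -0.08829205077512521 -0.06396333011691752 stack rear -0.12138341720147217 -0.06430497612604102 -8610.57
0.046 [ 0.5583  0.2201 19.7654] tcp in caddy -0.08518181994918073 -0.06197716754551395 stack rear -0.1182731863755277 -0.06231881355463746 -8524.0
0.05 [ 0.556   0.217  19.0222] tcp in caddy -0.08200193798501236 -0.059822330048049474 stack rear -0.11509330441135932 -0.06016397605717297 -8048.69
```

Request:
{"api": "jog_arm", "payload": {
  "increments": [
    [[-0.05, 0, -0.138, 0, 0, 0, 255], [-0.05, 0, -0.138, 0, 0, 0, 255], [0, 0.167, 0, 0, 0, 0, 255], [0, 0.167, 0, 0, 0, 0, 255], [0, 0.167, 0, 0, 0, 0, 255], [0.05, 0, 0.138, 0, 0, 0, 255], [0.05, 0, 0.138, 0, 0, 0, 255], [0, 0, 0, 0, 0, 0, 255], [0, 0, 0, 0, 0, 0, 255]]
  ]
}}

```text
clock: 13.05
tcp_pos: [0.4599, 0.251, 0.1179]
orientation: [0.175, -0.166, 0.97, 0.03]
wrist_force: [1.7, 0.3, -1.7]
finger_gap: 0.0309
grip_force: 91.5
```

```bash
python3 rel.py
```

```text
bot 185.5 293.9966497339138 352.5814361738889
tcp [0.4599 0.251  0.1179] rear base rel tcp: along -0.032931081127274206 lat -0.0003418269304610016
0.042 [ 0.5617  0.2202 19.9104] tcp in caddy -0.0853587257017609 0.06355848863575587 stack rear -0.1182898068290351 0.06321666170529487 -8438.1
0.046 [ 0.5583  0.2209 20.4289] tcp in caddy -0.08235347411926217 0.06175410384586583 stack rear -0.11528455524653639 0.06141227691540483 -8626.52
0.05 [ 0.5548  0.2217 21.0145] tcp in caddy -0.07929861078440754 0.059815415168315664 stack rear -0.11222969191168174 0.05947358823785466 -8413.6
```

```bash
cat > path.py <<'E'
from h import *
C0=np.array([.5587,.2207]); YAW=20.0; S=.0335; H=.0568; T0=20.5; LAT=0.0003
def pose(xc,zc,th,lat=0.0,yaw=YAW):
    y=np.radians(20.1);u=np.array([np.cos(y),np.sin(y)]);n=np.array([-u[1],u[0]]); t=np.radians(th)
    a=xc/1e3-(.13-S)*np.cos(t)+H*np.sin(t); z=zc/1e3+(.13-S)*np.sin(t)+H*np.cos(t)
    p=C0+a*u+(lat/1e3+LAT)*n; return np.array([*p,z]),toolR(yaw,T0-th)
def inv(s):
    Rt=q2R(s['orientation']).as_matrix(); tilt=np.degrees(np.arctan2(-Rt[2,0],-Rt[2,2])); th=T0-tilt;t=np.radians(th)
    y=np.radians(20.1);u=np.array([np.cos(y),np.sin(y)]);n=np.array([-u[1],u[0]]); r=np.array(s['tcp_pos'])[:2]-C0
    return dict(xc=1e3*(r@u+(.13-S)*np.cos(t)-H*np.sin(t)),zc=1e3*(s['tcp_pos'][2]-(.13-S)*np.sin(t)-H*np.cos(t)),th=th,lat=1e3*(r@n-LAT),yaw=np.degrees(np.arctan2(-Rt[0,1],Rt[1,1])),roll=np.degrees(Rt[2,1]),F=s['wrist_force'])
def go(*wps):
    s=env.get_state();P=np.array(s['tcp_pos']);Q=q2R(s['orientation']); print(inv(s))
    for n,*w in wps:
        p,q=pose(*w)
        for r in rows(P,Q,p,q,n): print(r)
        P,Q=p,q
E
python3 -c "
from path import *
go((5,-60,100,16),(3,-37,44,20),(5,40,13.5,20),(4,57,19.5,14))"
```

```text
{'xc': np.float64(15.421351697932735), 'zc': np.float64(62.435473813376284), 'th': np.float64(-0.08932054013849466), 'lat': np.float64(61.923419956251756), 'yaw': np.float64(19.366489963775006), 'roll': np.float64(0.03194321536115337), 'F': array([ 0.65050381, -0.50182947, -1.93926434])}
[0.024, -0.05, -0.062, -0.0001, 0.0179, -0.0007, 255]
[0.027, -0.05, -0.061, -0.0001, 0.0179, -0.0007, 255]
[0.031, -0.05, -0.059, -0.0001, 0.0179, -0.0007, 255]
[0.034, -0.05, -0.057, -0.0001, 0.0179, -0.0007, 255]
[0.037, -0.05, -0.055, -0.0001, 0.0179, -0.0007, 255]
[-0.033, 0.0, 0.071, -0.0, 0.0074, -0.0, 255]
[-0.035, 0.0, 0.07, -0.0, 0.0074, -0.0, 255]
[-0.036, 0.0, 0.069, -0.0, 0.0074, -0.0, 255]
[-0.061, 0.0, 0.025, 0.0, 0.0, 0.0, 255]
[-0.061, 0.0, 0.025, 0.0, 0.0, 0.0, 255]
[-0.061, 0.0, 0.025, 0.0, 0.0, 0.0, 255]
[-0.061, 0.0, 0.025, 0.0, 0.0, 0.0, 255]
[-0.061, 0.0, 0.025, 0.0, 0.0, 0.0, 255]
[-0.008, 0.0, 0.002, 0.0, -0.0083, -0.0, 255]
[-0.008, 0.0, 0.002, 0.0, -0.0083, -0.0, 255]
[-0.008, 0.0, 0.002, 0.0, -0.0083, -0.0, 255]
[-0.008, 0.0, 0.003, 0.0, -0.0083, -0.0, 255]
```

Request:
{"api": "jog_arm", "payload": {
  "increments": [
    [[0.024, -0.05, -0.062, -0.0001, 0.0179, -0.0007, 255], [0.027, -0.05, -0.061, -0.0001, 0.0179, -0.0007, 255], [0.031, -0.05, -0.059, -0.0001, 0.0179, -0.0007, 255], [0.034, -0.05, -0.057, -0.0001, 0.0179, -0.0007, 255], [0.037, -0.05, -0.055, -0.0001, 0.0179, -0.0007, 255], [-0.033, 0.0, 0.071, 0, 0.0074, 0, 255], [-0.035, 0.0, 0.07, 0, 0.0074, 0, 255], [0, 0, 0, 0, 0, 0, 255], [0, 0, 0, 0, 0, 0, 255]]
  ]
}}

```text
clock: 14.0
tcp_pos: [0.4476, 0.1799, 0.1462]
orientation: [0.015, -0.174, 0.985, 0.002]
wrist_force: [0.3, 0.7, -2.8]
finger_gap: 0.0305
grip_force: 91.5
```

```bash
python3 -c "
from path import *
go((2,-35,44,20),(6,40,13.5,20),(4,57,19.5,14))"
```

```text
{'xc': np.float64(-45.26165132184035), 'zc': np.float64(61.3674911876382), 'th': np.float64(18.761350686368917), 'lat': np.float64(-0.4570820420275301), 'yaw': np.float64(19.984792631731413), 'roll': np.float64(-0.04167802978172243), 'F': array([ 0.31755801,  0.71248873, -2.82312075])}
[-0.023, 0.001, 0.032, -0.0001, 0.0034, -0.0, 255]
[-0.024, 0.001, 0.032, -0.0001, 0.0034, -0.0, 255]
[-0.05, 0.0, 0.021, 0.0, 0.0, 0.0, 255]
[-0.05, 0.0, 0.021, 0.0, 0.0, 0.0, 255]
[-0.05, 0.0, 0.021, 0.0, 0.0, 0.0, 255]
[-0.05, 0.0, 0.021, 0.0, 0.0, 0.0, 255]
[-0.05, 0.0, 0.021, 0.0, 0.0, 0.0, 255]
[-0.05, 0.0, 0.021, 0.0, 0.0, 0.0, 255]
[-0.008, 0.0, 0.002, 0.0, -0.0083, -0.0, 255]
[-0.008, 0.0, 0.002, 0.0, -0.0083, -0.0, 255]
[-0.008, 0.0, 0.002, 0.0, -0.0083, -0.0, 255]
[-0.008, 0.0, 0.003, 0.0, -0.0083, -0.0, 255]
```

Request:
{"api": "jog_arm", "payload": {
  "increments": [
    [[-0.023, 0.001, 0.032, 0, 0.0034, 0, 255], [-0.024, 0.001, 0.032, 0, 0.0034, 0, 255], [-0.05, 0, 0.021, 0, 0, 0, 255], [-0.05, 0, 0.021, 0, 0, 0, 255], [0, 0, 0, 0, 0, 0, 255], [0, 0, 0, 0, 0, 0, 255]]
  ]
}}

```text
clock: 14.6
tcp_pos: [0.4807, 0.1932, 0.1176]
orientation: [0.002, -0.174, 0.985, 0.0]
wrist_force: [0.4, -0.5, -2.8]
finger_gap: 0.0311
grip_force: 91.5
```

```bash
python3 -c "
from path import *
go((4,40,14,20),(4,57,19.5,14))"
```

```text
{'xc': np.float64(-11.808524239311815), 'zc': np.float64(30.924929833773046), 'th': np.float64(20.248150534741743), 'lat': np.float64(0.7041546796058544), 'yaw': np.float64(20.043633036490288), 'roll': np.float64(-0.0131620481262518), 'F': array([ 0.43675566, -0.46591217, -2.76837952])}
[-0.051, -0.001, 0.017, -0.0, -0.0003, 0.0001, 255]
[-0.051, -0.001, 0.018, -0.0, -0.0003, 0.0001, 255]
[-0.051, -0.001, 0.018, -0.0, -0.0003, 0.0001, 255]
[-0.051, -0.001, 0.018, -0.0, -0.0003, 0.0001, 255]
[-0.008, 0.0, 0.002, 0.0, -0.0083, -0.0, 255]
[-0.008, 0.0, 0.003, 0.0, -0.0083, -0.0, 255]
[-0.008, 0.0, 0.003, 0.0, -0.0083, -0.0, 255]
[-0.008, 0.0, 0.003, 0.0, -0.0083, -0.0, 255]
```

Request:
{"api": "jog_arm", "payload": {
  "increments": [
    [[-0.051, -0.001, 0.017, 0, 0, 0, 255], [-0.051, -0.001, 0.018, 0, 0, 0, 255], [-0.051, -0.001, 0.018, 0, 0, 0, 255], [-0.051, -0.001, 0.018, 0, 0, 0, 255], [0, 0, 0, 0, 0, 0, 255]]
  ]
}}

```text
clock: 15.1
tcp_pos: [0.531, 0.2102, 0.0998]
orientation: [0.003, -0.174, 0.985, 0.0]
wrist_force: [-0.5, -0.3, -3.4]
finger_gap: 0.0309
grip_force: 91.5
```

Request:
{"api": "jog_arm", "payload": {
  "increments": [
    [[-0.008, 0, 0.002, 0, -0.0083, 0, 255], [-0.008, 0, 0.002, 0, -0.0083, 0, 255], [-0.008, 0, 0.002, 0, -0.0083, 0, 255], [-0.008, 0, 0.002, 0, -0.0083, 0, 255], [0, 0, 0, 0, 0, 0, 255]]
  ]
}}

```text
clock: 15.6
tcp_pos: [0.5358, 0.2123, 0.0989]
orientation: [0.054, -0.174, 0.983, 0.009]
wrist_force: [0.7, -0.0, -3.3]
finger_gap: 0.0307
grip_force: 91.5
```

```bash
python3 - <<'E'
from path import *
print(inv(env.get_state()))
w=cam('wrist'); np.save('w7.npy',dict(c=w,s=env.get_state()),allow_pickle=True)
b=cam('scene')
im=np.clip(w['pixels'].astype(float)*1.5,0,255)[130:330,235:415]
im=cv2.resize(im,None,fx=2.8,fy=2.8,interpolation=cv2.INTER_CUBIC)
c=cv2.resize(np.clip(b['pixels'][150:270,300:360]*1.8,0,255),(280,560),interpolation=cv2.INTER_CUBIC)
cv2.imwrite('pics/w7.png',np.hstack([im[:560],c]).astype(np.uint8)[:,:,::-1]); print(im.shape)
E
```

```text
{'xc': np.float64(55.132551107010194), 'zc': np.float64(20.062920416534492), 'th': np.float64(14.243334413511176), 'lat': np.float64(-0.3396243343802234), 'yaw': np.float64(20.03309559064601), 'roll': np.float64(-0.016582679689655662), 'F': array([ 6.52858768e-01, -6.29999296e-04, -3.25239405e+00])}
(560, 504, 3)
```

View pics/w7.png

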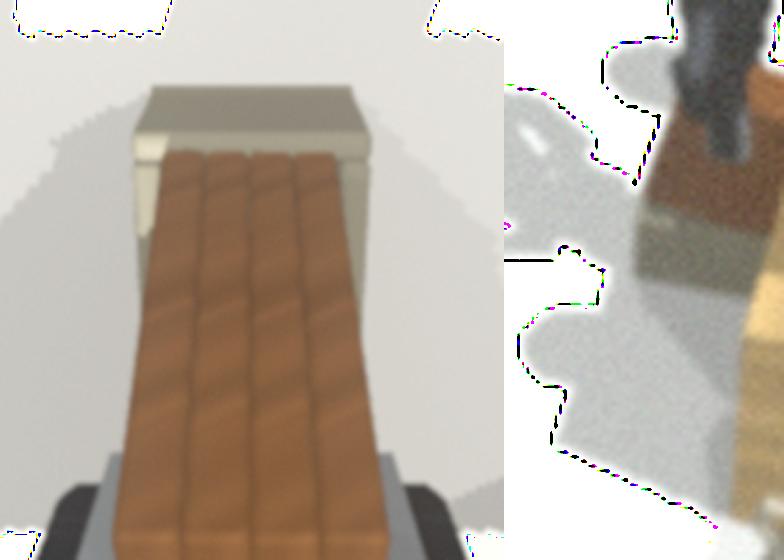

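The view shows the stack's rear bottom edge at (163-337,152), over the caddy's rear rim with outer corners (135,133) and (370,133). The stack sits about 0.5 mm left of centre and needs to go about 5 mm further forward.

```bash
python3 -c "
from path import *
go((5,60.5,19.5,12.5,.2),(4,61.9,17.5,9,.2),(4,63.3,13,5,.2))"
```

```text
{'xc': np.float64(55.58409391890356), 'zc': np.float64(20.221173858554458), 'th': np.float64(14.260209464287723), 'lat': np.float64(-0.42181373181213444), 'yaw': np.float64(20.033361533926534), 'roll': np.float64(-0.018564963418722776), 'F': array([ 0.07685655, -0.14688842, -2.5496473 ])}
[-0.002, 0.001, 0.003, -0.0, -0.002, 0.0, 255]
[-0.002, 0.001, 0.003, -0.0, -0.002, 0.0, 255]
[-0.002, 0.001, 0.003, -0.0, -0.002, 0.0, 255]
[-0.002, 0.001, 0.003, -0.0, -0.002, 0.0, 255]
[-0.002, 0.001, 0.003, -0.0, -0.002, 0.0, 255]
[0.004, -0.0, 0.007, 0.0, -0.0049, -0.0, 255]
[0.004, -0.0, 0.007, 0.0, -0.0049, -0.0, 255]
[0.004, -0.0, 0.007, 0.0, -0.0049, -0.0, 255]
[0.004, -0.0, 0.006, 0.0, -0.0049, -0.0, 255]
[0.005, -0.0, 0.01, 0.0, -0.0056, 0.0, 255]
[0.006, -0.0, 0.01, 0.0, -0.0056, 0.0, 255]
[0.006, -0.0, 0.01, 0.0, -0.0056, 0.0, 255]
[0.006, -0.0, 0.01, 0.0, -0.0056, 0.0, 255]
```

Request:
{"api": "jog_arm", "payload": {
  "increments": [
    [[-0.002, 0.001, 0.003, 0, -0.002, 0, 255], [-0.002, 0, 0.003, 0, -0.002, 0, 255], [-0.002, 0.001, 0.003, 0, -0.002, 0, 255], [-0.002, 0, 0.003, 0, -0.002, 0, 255], [-0.002, 0.001, 0.003, 0, -0.002, 0, 255], [0, 0, 0, 0, 0, 0, 255], [0, 0, 0, 0, 0, 0, 255]]
  ]
}}

```text
clock: 16.4
tcp_pos: [0.539, 0.2142, 0.0956]
orientation: [0.07, -0.174, 0.982, 0.012]
wrist_force: [0.5, -0.5, -2.7]
finger_gap: 0.0311
grip_force: 91.5
```

```bash
python3 -c "
from path import *
go((2,60.5,19.5,12.5,.2),(3,61.9,17.5,9,.2),(4,63.3,13,5,.2))"
```

```text
{'xc': np.float64(61.313840686662616), 'zc': np.float64(19.375705426466812), 'th': np.float64(12.408976971511677), 'lat': np.float64(0.31183565258590096), 'yaw': np.float64(20.033990553775492), 'roll': np.float64(-0.019110883188762084), 'F': array([ 0.49459781, -0.51528495, -2.73429677])}
[0.001, -0.0, -0.001, -0.0, 0.0003, 0.0001, 255]
[0.001, -0.0, -0.001, -0.0, 0.0003, 0.0001, 255]
[0.005, -0.0, 0.009, 0.0, -0.0065, -0.0, 255]
[0.006, -0.0, 0.009, 0.0, -0.0065, -0.0, 255]
[0.006, -0.0, 0.009, 0.0, -0.0065, -0.0, 255]
[0.005, -0.0, 0.01, 0.0, -0.0056, 0.0, 255]
[0.006, -0.0, 0.01, 0.0, -0.0056, 0.0, 255]
[0.006, -0.0, 0.01, 0.0, -0.0056, 0.0, 255]
[0.006, -0.0, 0.01, 0.0, -0.0056, 0.0, 255]
```

Request:
{"api": "jog_arm", "payload": {
  "increments": [
    [[0.002, 0, 0, 0, 0, 0, 255], [0.005, 0, 0.009, 0, -0.0065, 0, 255], [0, 0, 0, 0, 0, 0, 255]]
  ]
}}

```text
clock: 16.7
tcp_pos: [0.537, 0.2135, 0.0927]
orientation: [0.079, -0.173, 0.982, 0.014]
wrist_force: [-1.4, -0.3, -3.9]
finger_gap: 0.0306
grip_force: 91.5
```

Request:
{"api": "jog_arm", "payload": {
  "increments": [
    [[0.006, 0, 0.009, 0, -0.0065, 0, 255], [0, 0, 0, 0, 0, 0, 255]]
  ]
}}

```text
clock: 16.9
tcp_pos: [0.5372, 0.2134, 0.091]
orientation: [0.09, -0.173, 0.981, 0.016]
wrist_force: [1.8, 0.1, -3.8]
finger_gap: 0.0307
grip_force: 91.4
```

Request:
{"api": "jog_arm", "payload": {
  "increments": [
    [[0.006, 0, 0.009, 0, -0.0065, 0, 255], [0, 0, 0, 0, 0, 0, 255]]
  ]
}}

```text
clock: 17.1
tcp_pos: [0.5363, 0.2131, 0.0886]
orientation: [0.1, -0.173, 0.98, 0.017]
wrist_force: [2.2, 1.4, -4.3]
finger_gap: 0.0306
grip_force: 91.3
```

```bash
python3 -c "
from path import *
go((3,63.3,13,5,.2))"
```

```text
{'xc': np.float64(62.983236858961064), 'zc': np.float64(17.62257846842072), 'th': np.float64(8.82430118019616), 'lat': np.float64(0.2217263775886246), 'yaw': np.float64(20.03175070089401), 'roll': np.float64(-0.025481301824164054), 'F': array([ 2.21506528,  1.38036194, -4.34974603])}
[0.008, -0.0, 0.013, -0.0, -0.0071, 0.0001, 255]
[0.009, -0.0, 0.012, -0.0, -0.0071, 0.0001, 255]
[0.009, -0.0, 0.012, -0.0, -0.0071, 0.0001, 255]
```

Request:
{"api": "jog_arm", "payload": {
  "increments": [
    [[0.006, 0, 0.013, 0, -0.0071, 0, 255], [0, 0, 0, 0, 0, 0, 255]]
  ]
}}

```text
clock: 17.3
tcp_pos: [0.5354, 0.2128, 0.0849]
orientation: [0.111, -0.173, 0.979, 0.019]
wrist_force: [2.5, 1.2, -3.5]
finger_gap: 0.031
grip_force: 91.3
```

Request:
{"api": "jog_arm", "payload": {
  "increments": [
    [[0.006, 0, 0.013, 0, -0.0071, 0, 255], [0, 0, 0, 0, 0, 0, 255]]
  ]
}}

```text
clock: 17.5
tcp_pos: [0.5344, 0.2124, 0.0812]
orientation: [0.121, -0.173, 0.977, 0.021]
wrist_force: [2.1, -0.7, -4.0]
finger_gap: 0.0311
grip_force: 91.3
```

Request:
{"api": "jog_arm", "payload": {
  "increments": [
    [[0.006, 0, 0.013, 0, -0.0071, 0, 255], [0, 0, 0, 0, 0, 0, 255]]
  ]
}}

```text
clock: 17.7
tcp_pos: [0.5334, 0.2121, 0.0775]
orientation: [0.132, -0.172, 0.976, 0.023]
wrist_force: [2.1, 0.7, -3.3]
finger_gap: 0.0306
grip_force: 91.4
```

```bash
python3 -c "
from path import *
go((3,65,10,2.5,.2),(3,65.5,6,0,.2))"
```

```text
{'xc': np.float64(64.40560303514958), 'zc': np.float64(12.378059288566938), 'th': np.float64(5.108729036049217), 'lat': np.float64(0.34450333446721376), 'yaw': np.float64(20.035339277113792), 'roll': np.float64(-0.013523524900435064), 'F': array([ 2.07504085,  0.70829622, -3.33956306])}
[0.005, -0.0, 0.008, -0.0, -0.0048, 0.0001, 255]
[0.005, -0.0, 0.008, -0.0, -0.0048, 0.0001, 255]
[0.005, -0.0, 0.008, -0.0, -0.0048, 0.0001, 255]
[0.006, -0.0, 0.009, -0.0, -0.0046, 0.0, 255]
[0.006, -0.0, 0.009, -0.0, -0.0046, 0.0, 255]
[0.006, -0.0, 0.009, -0.0, -0.0046, 0.0, 255]
```

Request:
{"api": "jog_arm", "payload": {
  "increments": [
    [[0.004, 0, 0.008, 0, 0, 0, 255], [0.003, 0, 0.008, 0, 0, 0, 255], [0, 0, 0, 0, 0, 0, 255]]
  ]
}}

```text
clock: 18.0
tcp_pos: [0.5334, 0.212, 0.0734]
orientation: [0.132, -0.172, 0.976, 0.023]
wrist_force: [2.6, 0.6, -3.5]
finger_gap: 0.0311
grip_force: 91.4
```

Request:
{"api": "jog_arm", "payload": {
  "increments": [
    [[0.001, 0, 0.006, 0, 0, 0, 255], [0, 0, 0, 0, 0, 0, 255]]
  ]
}}

```text
clock: 18.2
tcp_pos: [0.5334, 0.212, 0.0718]
orientation: [0.132, -0.172, 0.976, 0.023]
wrist_force: [2.0, -0.0, -3.8]
finger_gap: 0.0307
grip_force: 91.4
```

Request:
{"api": "jog_arm", "payload": {
  "increments": [
    [[0.001, 0, 0.004, 0, 0, 0, 255], [0, 0, 0, 0, 0, 0, 255]]
  ]
}}

```text
clock: 18.4
tcp_pos: [0.5334, 0.212, 0.0708]
orientation: [0.132, -0.172, 0.976, 0.023]
wrist_force: [1.0, 0.1, -2.3]
finger_gap: 0.0311
grip_force: 91.4
```

Request:
{"api": "jog_arm", "payload": {
  "increments": [
    [[0.001, 0, 0.004, 0, 0, 0, 255], [0, 0, 0, 0, 0, 0, 255]]
  ]
}}

```text
clock: 18.6
tcp_pos: [0.5334, 0.2121, 0.0698]
orientation: [0.132, -0.172, 0.976, 0.023]
wrist_force: [1.2, 0.6, -3.2]
finger_gap: 0.031
grip_force: 91.5
```

Request:
{"api": "jog_arm", "payload": {
  "increments": [
    [[0.001, 0, 0.004, 0, 0, 0, 255], [0, 0, 0, 0, 0, 0, 255]]
  ]
}}

```text
clock: 18.8
tcp_pos: [0.5334, 0.2121, 0.0687]
orientation: [0.132, -0.172, 0.976, 0.023]
wrist_force: [1.5, 1.1, -2.7]
finger_gap: 0.0308
grip_force: 91.5
```

Request:
{"api": "jog_arm", "payload": {
  "increments": [
    [[0.001, 0, 0.004, 0, 0, 0, 255], [0, 0, 0, 0, 0, 0, 255]]
  ]
}}

```text
clock: 19.0
tcp_pos: [0.5334, 0.2121, 0.0677]
orientation: [0.132, -0.172, 0.976, 0.023]
wrist_force: [2.7, 0.7, -3.2]
finger_gap: 0.0308
grip_force: 91.5
```

Request:
{"api": "jog_arm", "payload": {
  "increments": [
    [[0.001, 0, 0.003, 0, 0, 0, 255], [0, 0, 0, 0, 0, 0, 255]]
  ]
}}

```text
clock: 19.2
tcp_pos: [0.5333, 0.212, 0.067]
orientation: [0.132, -0.172, 0.976, 0.023]
wrist_force: [1.6, 0.5, -2.5]
finger_gap: 0.031
grip_force: 91.5
```

Request:
{"api": "jog_arm", "payload": {
  "increments": [
    [[0.001, 0, 0.004, 0, 0, 0, 255], [0, 0, 0, 0, 0, 0, 255]]
  ]
}}

```text
clock: 19.4
tcp_pos: [0.5332, 0.212, 0.0666]
orientation: [0.133, -0.172, 0.976, 0.023]
wrist_force: [-3.0, -1.4, 4.6]
finger_gap: 0.0308
grip_force: 92.8
```

Request:
{"api": "jog_arm", "payload": {
  "increments": [
    [[0.001, 0, 0.003, 0, 0, 0, 255], [0, 0, 0, 0, 0, 0, 255]]
  ]
}}

```text
clock: 19.6
tcp_pos: [0.5331, 0.212, 0.0663]
orientation: [0.133, -0.172, 0.976, 0.023]
wrist_force: [-6.9, -2.1, 9.0]
finger_gap: 0.0309
grip_force: 93.5
```

```bash
python3 - <<'E'
import path
from path import *
path.H=.0525; print(inv(env.get_state()))
s=inv(env.get_state())
go((4,s['xc']+.4,s['zc']+.4,2.5,s['lat']),(4,s['xc']+.8,s['zc'],0,s['lat']))
E
```

```text
{'xc': np.float64(64.51886859901389), 'zc': np.float64(5.608117783188524), 'th': np.float64(5.013325324007074), 'lat': np.float64(0.3256350331747419), 'yaw': np.float64(20.034661028187454), 'roll': np.float64(-0.03384700454787849), 'F': array([-6.94770354, -2.11962924,  9.00087096])}
{'xc': np.float64(64.51886859901389), 'zc': np.float64(5.608117783188524), 'th': np.float64(5.013325324007074), 'lat': np.float64(0.3256350331747419), 'yaw': np.float64(20.034661028187454), 'roll': np.float64(-0.03384700454787849), 'F': array([-6.94770354, -2.11962924,  9.00087096])}
[0.003, -0.0, 0.003, -0.0, -0.0035, 0.0001, 255]
[0.003, -0.0, 0.003, -0.0, -0.0035, 0.0001, 255]
[0.003, -0.0, 0.003, -0.0, -0.0035, 0.0001, 255]
[0.003, -0.0, 0.003, -0.0, -0.0035, 0.0001, 255]
[0.003, -0.0, 0.004, -0.0, -0.0035, 0.0, 255]
[0.003, -0.0, 0.004, -0.0, -0.0035, 0.0, 255]
[0.003, -0.0, 0.004, -0.0, -0.0035, 0.0, 255]
[0.003, -0.0, 0.004, -0.0, -0.0035, 0.0, 255]
```

Request:
{"api": "jog_arm", "payload": {
  "increments": [
    [[0.003, 0, 0.001, 0, -0.0035, 0, 255], [0.003, 0, 0.003, 0, -0.0035, 0, 255], [0, 0, 0, 0, 0, 0, 255]]
  ]
}}

```text
clock: 19.9
tcp_pos: [0.532, 0.2116, 0.0644]
orientation: [0.144, -0.172, 0.974, 0.025]
wrist_force: [-4.5, -1.9, 6.6]
finger_gap: 0.0305
grip_force: 93.1
```

Request:
{"api": "jog_arm", "payload": {
  "increments": [
    [[0.003, 0, 0.003, 0, -0.0035, 0, 255], [0.003, 0, 0.003, 0, -0.0035, 0, 255], [0, 0, 0, 0, 0, 0, 255]]
  ]
}}

```text
clock: 20.2
tcp_pos: [0.5311, 0.2112, 0.0625]
orientation: [0.154, -0.172, 0.973, 0.027]
wrist_force: [-3.4, -0.7, 6.2]
finger_gap: 0.0311
grip_force: 93.0
```

Request:
{"api": "jog_arm", "payload": {
  "increments": [
    [[0.003, 0, 0.003, 0, -0.0035, 0, 255], [0.003, 0, 0.003, 0, -0.0035, 0, 255], [0, 0, 0, 0, 0, 0, 255]]
  ]
}}

```text
clock: 20.5
tcp_pos: [0.5303, 0.2109, 0.0605]
orientation: [0.165, -0.172, 0.971, 0.029]
wrist_force: [-2.5, -1.2, 5.6]
finger_gap: 0.0307
grip_force: 93.0
```

Request:
{"api": "jog_arm", "payload": {
  "increments": [
    [[0.003, 0, 0.003, 0, -0.0035, 0, 255], [0, 0, 0, 0, 0, 0, 255]]
  ]
}}

```text
clock: 20.7
tcp_pos: [0.53, 0.2107, 0.0596]
orientation: [0.171, -0.171, 0.97, 0.03]
wrist_force: [-3.9, -0.9, 6.1]
finger_gap: 0.031
grip_force: 93.0
```

Request:
{"api": "jog_arm", "payload": {
  "increments": [
    [[0.003, 0, 0.003, 0, -0.0035, 0, 255], [0, 0, 0, 0, 0, 0, 255]]
  ]
}}

```text
clock: 20.9
tcp_pos: [0.5301, 0.2108, 0.0596]
orientation: [0.177, -0.171, 0.969, 0.031]
wrist_force: [-4.2, -1.0, 11.8]
finger_gap: 0.0309
grip_force: 93.8
```

```bash
python3 - <<'E'
import path
from path import *
path.H=.0525; s=env.get_state(); print(inv(s), s['ft_torque'])
E
```

```text
{'xc': np.float64(66.35848884294774), 'zc': np.float64(7.306892611561082), 'th': np.float64(-0.1511489836335187), 'lat': np.float64(0.2046178282489475), 'yaw': np.float64(20.032208519731444), 'roll': np.float64(-0.04993713665945024), 'F': array([-4.18302689, -0.97960316, 11.77780979])} [-0.34571839  0.84336975 -0.01914532]
```

Request:
{"api": "jog_arm", "payload": {
  "increments": [
    [[0, 0, 0, 0, 0, 0, 90], [0, 0, 0, 0, 0, 0, 90], [0, 0, 0, 0, 0, 0, 90], [0, 0, 0, 0, 0, 0, 90], [0, 0, 0, 0, 0, 0, 90]]
  ]
}}

```text
clock: 21.4
tcp_pos: [0.5294, 0.2106, 0.0578]
orientation: [0.175, -0.171, 0.969, 0.031]
wrist_force: [0.5, 0.4, -0.9]
finger_gap: 0.0553
grip_force: 0.0
```

Request:
{"api": "jog_arm", "payload": {
  "increments": [
    [[0, 0, -0.08, 0, 0, 0, 90], [0, 0, -0.12, 0, 0, 0, 90], [0, 0, -0.16, 0, 0, 0, 90], [0, 0, -0.16, 0, 0, 0, 90], [0, 0, 0, 0, 0, 0, 90]]
  ]
}}

```text
clock: 21.9
tcp_pos: [0.489, 0.1956, 0.1858]
orientation: [0.18, -0.171, 0.968, 0.031]
wrist_force: [0.7, -0.1, 0.4]
finger_gap: 0.0553
grip_force: 0.0
```

```bash
python3 - <<'E'
from path import *
np.set_printoptions(precision=4,suppress=True)
w=cam('wrist'); t=cam('scene')
im=np.clip(w['pixels'].astype(float)*1.5,0,255)[60:440,150:500]
im=cv2.resize(im,None,fx=1.3,fy=1.3)
c=cv2.resize(np.clip(t['pixels'][110:280,310:440].astype(float)*1.6,0,255),(345,494),interpolation=cv2.INTER_CUBIC)
o=np.hstack([im[:494],c[:im.shape[0]]]); print(o.shape)
cv2.imwrite('pics/w9.png',o.astype(np.uint8)[:,:,::-1])
np.save('w9.npy',dict(c=w,s=env.get_state()),allow_pickle=True)
E
```

```text
(494, 800, 3)
```

View pics/w9.png

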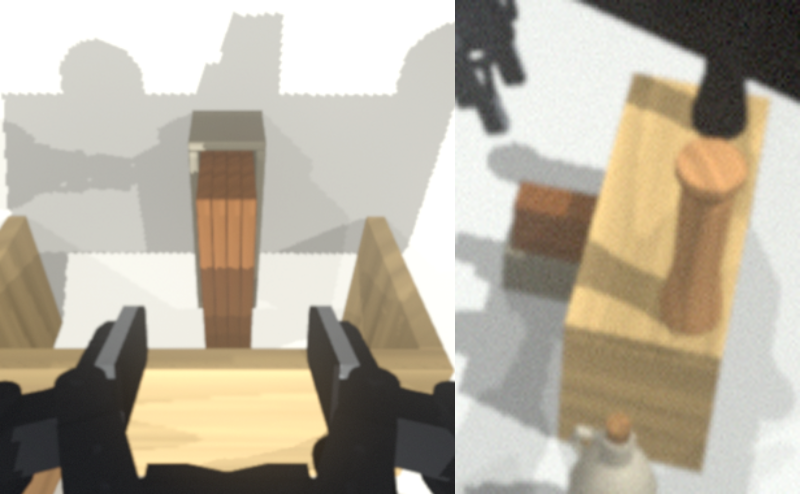

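The final view shows all four boards in the caddy. Their rear top edge is even at (197-256,199), just inside the rim, and in the scene view the stack top runs parallel to the caddy. The shelf, both mills and the flask look undisturbed.

```bash
python3 -c "
from workcell import ticket
print(ticket.hand_in())"
```

```text
the job is handed in; nothing more can be done
None
```

I moved the four boards as one stack from the rack into the caddy, shelf end first, and in the last pictures they stand level on its floor; the shelf, both mills and the flask look undisturbed, and the job was handed in at about 22 s.

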